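# Load and close the twin-knob bonding clamp

### The arm

A 7-joint arm with a two-finger parallel gripper is mounted at the origin on the work surface. World frame = base frame: x ahead of the robot, y to its left, z up, the work surface at z = 0. Lengths are in m, angles in degrees, forces in N, time in s.
With the tool pointing down it reaches from about 0.4 to 0.925 m from the base axis. Payload 4.1 kg.
Tool frame: the origin (TCP) lies at the very end of the fingers, on their centre line; the grasp point (between the pads) lies 19 mm behind it; z points along the fingers, y is the line along which they close (so a half turn about z gives the same grasp; the last joint's range is limited). The gripper opens to 85 mm and grips with 20 to 120 N. Pads are 22 mm wide; open, the fingers measure 114 mm over their backs; the gripper's body (76 mm by 85 mm) begins 54 mm behind the grasp point. The pads swing forward as they close: fully open they stand 13 mm farther back than shut.
Start: joints at [-76.719, 22.827, 2.584, 88.041, -1.071, 69.15, -2.905], TCP at [0.211, 0.615, 0.231] pointing down, gripper open.
Joint ranges: [-161.44, 161.44], [-28.35, 127.94], [-78.24, 83.42], [0, 140.83], [-78.03, 258.03], [13.02, 114.36], [-168.23, 168.23]. Speed limits (degrees/s): [147.25, 147.25, 180, 180, 180, 180, 180].

### API

Orientations are given as [roll, pitch, yaw] about the fixed x, y, z axes, in that order (R = Rz(yaw) Ry(pitch) Rx(roll)).
In Python, from station import bot gives the robot as it stands.
- The arm moves only by the shell command python3 inch.py FILE [OPENING] [FORCE], which reads ROWS from the file FILE. ROWS is a JSON list of rows, 1 to 12 of them, each written [[dx, dy, dz], turn]: dx, dy, dz in mm, then a turn about the tool's z in units of 10 degrees; each row is the pose to reach, as a shift and turn from the pose commanded when the command began, along the tool's axes at that moment; what a row does not reach only later rows make up. A row lasts 1/10 s, in which the tool goes at most 0.05 m and 8.59 degrees, less where a joint would pass 70% of its speed; a pose out of reach is approached as far as the arm can. OPENING is the finger opening in m, set as the command begins (- or left out keeps the last). The fingers move at their own pace and stop on an object; FORCE is the grip in N (left out, the last holds). Time passes only in rows, so rows that do not move let the fingers close. It prints the time, the measured TCP pose, the force, the opening and the grip force at its end. Input that does not fit is refused with a message, and nothing moves.
- bot.state(): the state, without advancing time (a new reading comes with each control period).
- bot.camera(name): name is "side" or "top"; returns a dict with "pixels" (420x560x3 uint8, red, green, blue), "intrinsics" (3x3 intrinsics, pixels), "R" (3x3) and "t" (3): a world point X has camera coordinates R X + t. Camera axes: x right, y down, z forward; pixel columns grow to the right and rows downward; lengths in m; the calibration is good to about 2 mm. A picture is of the moment at which its call begins. There is no depth.
- bot.job_done(): hands the job in; it is judged then, once.
The state is a dict: "t": time; "joints": joint angles; "joint_vel": joint speeds; "tau": joint torques, N m; "ee_pos": TCP position; "eef_rot": TCP orientation; "ft_force": force on the tool from outside, world axes, zero at the start; "moment": the same for the moment, N m; "opening": finger opening in m; "grip_force": force on a finger pad.
Only numpy, scipy, OpenCV 4.12 (cv2) and the standard library are available. Lean on these libraries where they do the work, as an engineer would, in place of code of your own. Each camera call takes 0.05 s, during which the arm holds its last target. There are 200 camera calls.

### The job

Load the bonding clamp with the freshly glued battery packs. First lift the spacer out of the clamp and hang it by its loop handle on the hook of the stand; then lay all the packs lying on the mat flat on the clamp bed, one in each bay between the ribs, lengthwise from fence to bar; then close the bar by turning its two knobs clockwise by turns, in small steps, until it holds every pack square against the fence. Never let the bar get more than 4 degrees out of square, and leave the other things on the bench alone.

Things in the scene. Friction and masses are not known exactly. Their poses are not given: they have to be found in the camera images.
- clamp: Bonding clamp, fixed, 240 x 350 mm. Origin on the bench, x away from the knobs. Knobs on gear blocks (top z = 42 mm) at x = -40, y = +-150 mm. Steel bed at z = 12 mm, to x = 165, y = -125 to 125 mm between rails; two ribs, 4 mm wide, 8 mm tall, at y = +-38, x = 20 to 110 mm, part it into three bays. Fence on the knob side, moving bar beyond.
- fence: The clamp's fixed fence: aluminium wall 20 x 250 x 26 mm along the clamp's y, bolted on the bed. Origin at the foot of its inner face (towards the bar), at mid-length, on the bed (z = 12 mm), at x = 0 to 8 mm in the clamp, different each time; x points to the bar, parallel to the clamp's x.
- knob_left (a joint): Left knob (clamp y = +150 mm), vertical axis: bar grip 44 x 14 mm, 32 mm tall, on a low disc. In rad, grows clockwise seen from above, 0 at the start, stop at 4.65. At 0 the grip lies along the clamp's x. Each rad draws the left end of the bar 10 mm towards the fence; the right end stays. Stiff (0.12 N m), stays where left.
- knob_right (a joint): The same knob at y = -150 mm, which moves the right end of the bar alone, 10 mm per rad.
- knob_left_grip (a point): Point on the axis of the left knob, 7 mm below the top of its bar grip: height to grip at (79 mm above the bench).
- knob_right_grip (a point): The same on the right knob.
- bar: Moving bar, aluminium, 24 x 325 x 24 mm, along y from rail to rail, underside 9 mm above the bed. Origin under its left end, in line with the left knob; its x is along the clamp's x when square. It turns about z when the knobs differ: 1 rad of difference is 33 mrad (1.9 degrees).
- bar_left (a point): Point on the bar's inner face in line with the left knob. Along the clamp's x it is at 125 mm at knob 0 and 10 mm nearer per rad. 80 mm from the fence it meets the packs pushed home; then the knob stiffens sharply: turn no more than about 0.1 rad beyond.
- bar_right (a point): The same point in line with the right knob, y = -150 mm.
- spacer: Spacer lying on the ribs in the clamp: grey plate 76 (x) x 160 (y) x 20 mm, about 0.3 kg, origin at the centre of its underside. On it a rigid loop of 10 mm round bar in its y-z plane: legs at y = +-45 mm, crossbar centre 82 mm above the underside, opening from 20 to 77 mm. A black grip tab 22 (x) x 16 (y) mm stands on the middle of the crossbar, from 85 to 127 mm.
- spacer_grip (a point): Middle of the spacer's grip tab, 110 mm above its underside; pinch the tab here across y (16 mm).
- spacer_loop (a point): Centre of the loop's crossbar, 82 mm above the spacer's underside, where it hangs on the hook.
- stand: Fixed hook stand. Origin at the centre of its 100 mm round foot, on the bench. Post 16 mm thick, 190 mm tall. An 8 mm round hook leaves it along the stand's -x at z = 170 mm, level to x = -98 mm, then turns up to its tip at x = -114 mm, z = 192 mm (round end to 196 mm).
- hook_mid (a point): Point on the centre line of the level part of the hook, 75 mm from the post axis, z = 170 mm: hang the spacer here, loop plane across the hook. With the loop on it, the spacer's crossbar centre is 9 mm higher.
- stand_tip (a point): Tip of the hook.
- mat: Thin blue mat, 300 x 250 x 3 mm, fixed, on which the packs lie. Origin at the centre of its underside.
- pack1: Battery pack, flat black box 80 (x) x 40 (y) x 30 mm, about 0.22 kg, origin at the centre of its underside. Two or three of the three packs are present; all alike. In the clamp its x lies along the clamp's x, either way round, one pack to a bay, any bay; lay it square, for the bar does not straighten a crooked one (friction jams it).
- pack2: Battery pack, flat black box 80 (x) x 40 (y) x 30 mm, about 0.22 kg, origin at the centre of its underside. Two or three of the three packs are present; all alike. In the clamp its x lies along the clamp's x, either way round, one pack to a bay, any bay; lay it square, for the bar does not straighten a crooked one (friction jams it).
- pack3: Battery pack, flat black box 80 (x) x 40 (y) x 30 mm, about 0.22 kg, origin at the centre of its underside. Two or three of the three packs are present; all alike. In the clamp its x lies along the clamp's x, either way round, one pack to a bay, any bay; lay it square, for the bar does not straighten a crooked one (friction jams it).
- flask: Bystander: yellow bottle, 60 mm wide, 160 mm tall, origin under its centre.
- parts_box: Bystander: clear open parts box 120 x 90 x 35 mm, origin under its centre.
- driver: Bystander: screwdriver lying on the bench.

How it is judged (in metres and radians):
On the way, in this order (a step that is already met when the one before it is completed fails the run):
1. the spacer hangs by its loop on the hook, released (contact force between spacer and stand above 0.5 N and height (world z) of spacer above 0.07 m and distance between spacer_loop and hook_mid below 0.06 m and angle between spacer's own z axis and vertical below 0.35 rad and contact force between spacer and the fingers below 0.1 N), for 0.4 s.
2. every pack lies flat and lengthwise on the clamp bed between fence and bar, released (x of pack1 in the frame of fence between 0.035 and 0.085 m and y of pack1 in the frame of fence between -0.105 and 0.105 m and z of pack1 in the frame of fence between -0.006 and 0.006 m and angle between the x axis of each of pack1, pack2, pack3 and the x axis of fence, either way round below 0.25 rad and angle between each of pack1, pack2, pack3's own z axis and vertical below 0.08 rad and contact force between each of pack1, pack2, pack3 and the fingers below 0.1 N and x of pack2 in the frame of fence between 0.035 and 0.085 m and y of pack2 in the frame of fence between -0.105 and 0.105 m and z of pack2 in the frame of fence between -0.006 and 0.006 m and x of pack3 in the frame of fence between 0.035 and 0.085 m and y of pack3 in the frame of fence between -0.105 and 0.105 m and z of pack3 in the frame of fence between -0.006 and 0.006 m), for 0.3 s.
At the end, for the whole second after the job is handed in: The spacer hangs still on the hook by its loop; every pack present lies flat on the bed, square within 0.06 rad, between the rails, its far-from-bar end at the fence within 4 mm; both ends of the bar are within 4 mm of touching (inner face no more than 84 mm from the fence) (all of step 1 and linear speed of spacer below 0.05 m/s and x of pack1 in the frame of fence between 0.036 and 0.0445 m and y of pack1 in the frame of fence between -0.105 and 0.105 m and z of pack1 in the frame of fence between -0.006 and 0.006 m and angle between the x axis of each of pack1, pack2, pack3 and the x axis of fence, either way round below 0.06 rad and angle between each of pack1, pack2, pack3's own z axis and vertical below 0.08 rad and contact force between each of pack1, pack2, pack3 and the fingers below 0.1 N and linear speed of each of pack1, pack2, pack3 below 0.02 m/s and x of pack2 in the frame of fence between 0.036 and 0.0445 m and y of pack2 in the frame of fence between -0.105 and 0.105 m and z of pack2 in the frame of fence between -0.006 and 0.006 m and x of pack3 in the frame of fence between 0.036 and 0.0445 m and y of pack3 in the frame of fence between -0.105 and 0.105 m and z of pack3 in the frame of fence between -0.006 and 0.006 m and x of bar_left in the frame of fence between 0.074 and 0.084 m and x of bar_right in the frame of fence between 0.074 and 0.084 m).
It fails at once if the bar is more than 0.08 rad (4.6 degrees) out of square (angle between the x axis of bar and the x axis of clamp, either way round above 0.08 rad).
It fails at once if the flask is pushed away by more than 30 mm (distance of flask from where it was at the start of the episode above 0.03 m).
It fails at once if the parts_box is pushed away by more than 30 mm (distance of parts_box from where it was at the start of the episode above 0.03 m).
It fails at once if the driver is pushed away by more than 30 mm (distance of driver from where it was at the start of the episode above 0.03 m).
Of pack1, pack2, pack3 only 2 to 3 are there at a start; the rules pass over those that are not, and their reading is None.
At some moment in a run one of pack1, pack2, pack3 may be knocked a few centimetres aside while the robot is not near it.
It also fails if it takes over 210 s, if anything falls off the work surface, if the arm or the gripper's body presses on something with over 40 N, if the wrist force passes 120 N, or if a joint passes its speed limit or range.

## Working session

There is one attempt and no reset: what is moved stays moved. The work goes in short steps, Python scripts to look and compute and a shell command to move; the robot and the scene stay as the last step left them, time stands still between calls to the robot, and variables do not carry over. Pictures are saved under pics/ and viewed, at most 14 in all, crops included, and the job is handed in when it is done.

```bash
ls; mkdir -p pics
python3 - <<'E'
from station import bot
import cv2
s=bot.state();print(s['t'],s['ee_pos'],s['eef_rot'],s['opening'])
for n in('top','side'):
    c=bot.camera(n);cv2.imwrite(f'pics/{n}0.png',cv2.resize(c['pixels'][:,:,::-1],(800,600),interpolation=cv2.INTER_CUBIC));print(c['intrinsics'],c['R'],c['t'])
E
```

```text
inch.py
pics
station.py
0.0 [0.21088663 0.61416662 0.23024537] [-1.79887134e+02  7.76751679e-03  1.61055556e+02] 0.08524336795673673
[[396.8095481    0.         281.09340238]
 [  0.         396.8095481  208.97313235]
 [  0.           0.           1.        ]] [[ 0.012995   -0.99982364  0.01355763]
 [-0.99276029 -0.01451998 -0.11923164]
 [ 0.11940747 -0.01191006 -0.99277389]] [-0.03311335  0.60766725  1.13524657]
[[453.0366987    0.         279.45050705]
 [  0.         453.0366987  214.48900072]
 [  0.           0.           1.        ]] [[-0.96108102 -0.27626412  0.00118552]
 [-0.21196201  0.73461792 -0.64452201]
 [ 0.1771874  -0.61968916 -0.76458484]] [0.55906711 0.22476383 1.10885187]
```
View pics/top0.png

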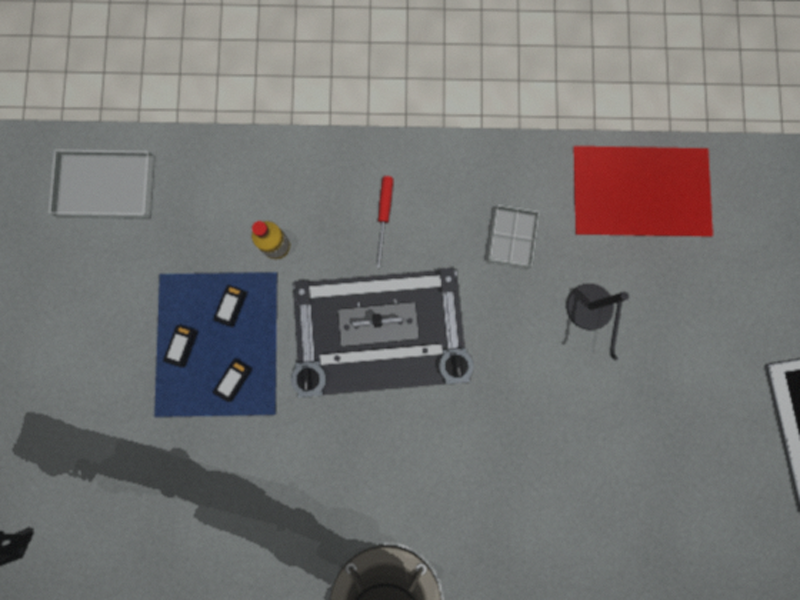

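View pics/side0.png

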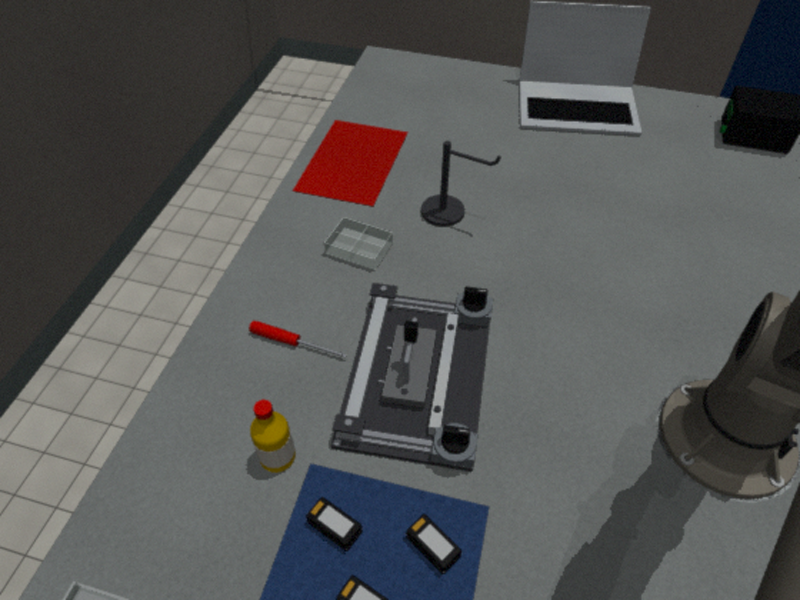

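Top view: clamp around (380,330), spacer tab (377,320), knobs (308,378) left and (456,366) right, three packs on the mat (229,306), (180,345), (232,381), stand foot (589,306) with the hook running from the post towards the robot/left. Enlarge.

Create h.py:
```python
import numpy as np, cv2
from station import bot
def P(c,X):
    x=c['R']@np.asarray(X,float)+c['t'];x=c['intrinsics']@x;return x[:2]/x[2]
def ray(c,u,z):
    d=c['R'].T@np.linalg.solve(c['intrinsics'],[u[0],u[1],1.]);o=-c['R'].T@c['t'];return o+d*(z-o[2])/d[2]
def crop(c,x,y,w,h,k):
    return cv2.resize(np.ascontiguousarray(c['pixels'][y:y+h,x:x+w,::-1]),None,fx=k,fy=k,interpolation=cv2.INTER_CUBIC)
```

Run:
```python
from h import *
import pickle
t=bot.camera('top');s=bot.camera('side');pickle.dump((t,s),open('c0.pkl','wb'))
print(-t['R'].T@t['t'],-s['R'].T@s['t'])
cv2.imwrite('pics/clamp.png',crop(t,200,183,132,100,6))
a=crop(t,375,185,80,75,5);b=crop(s,280,90,80,75,5)
cv2.imwrite('pics/stand.png',np.hstack([a,b]))
p=t['pixels'].astype(int);m=np.zeros(p.shape[:2],np.uint8)
sub=p[195:288,113:192];print(np.median(sub.reshape(-1,3),0))
nb=((sub[...,2]-sub[...,0])<25).astype(np.uint8)
cs,_=cv2.findContours(nb,cv2.RETR_EXTERNAL,cv2.CHAIN_APPROX_NONE)
for k in cs:
    if 100<cv2.contourArea(k)<1500: print(cv2.contourArea(k),cv2.minAreaRect(k+np.array([113,195])))
cv2.imwrite('pics/packs.png',crop(t,110,190,88,100,6))
```

```text
[ 0.4681413  -0.01076333  1.19994527] [0.3884756  0.67647812 0.99201378]
[42. 56. 88.]
401.5 ((162.39324951171875, 265.87078857421875), (15.157970428466797, 29.255943298339844), 32.00538635253906)
412.0 ((126.16336059570312, 241.6336669921875), (16.064289093017578, 28.479625701904297), 20.85445785522461)
384.5 ((160.7914276123047, 213.6494140625), (15.66513442993164, 27.35959243774414), 22.380136489868164)
```

View pics/clamp.png

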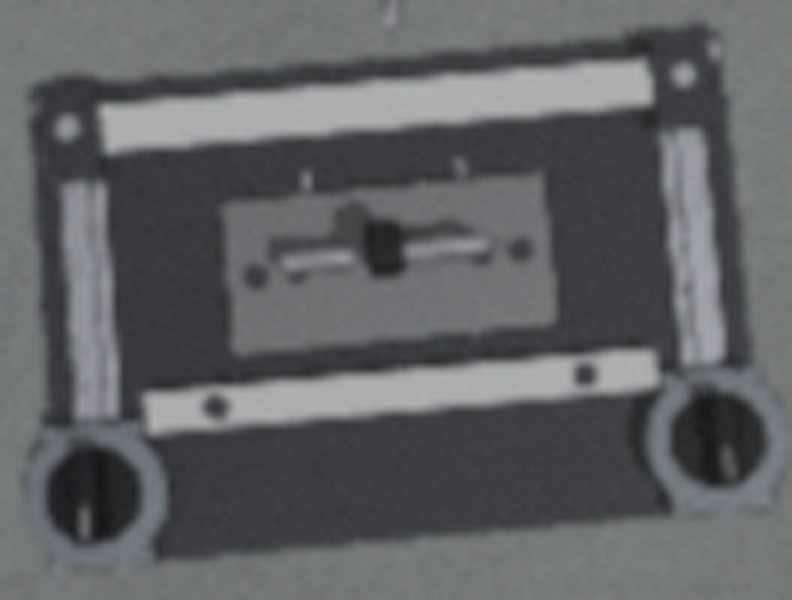

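View pics/stand.png

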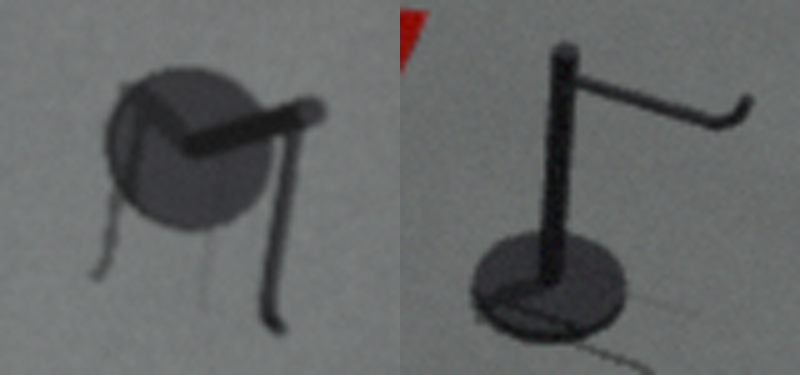

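View pics/packs.png

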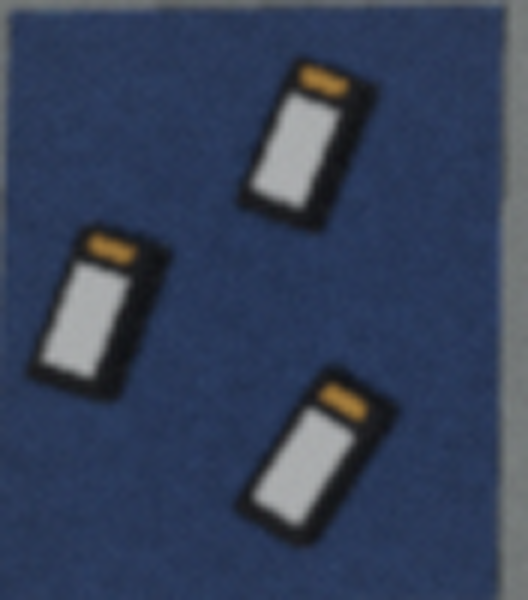

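Clamp crop: bar inner edge (105,155)-(653,108), fence inner edge corners (143,393),(657,349), spacer plate corners (220,202),(543,172),(556,325),(232,355). Stand crop: foot centre (190,149), post top (312,110), hook tip (283,328); in the side panel post top (165,50), tip (350,100). There are three packs. Now the fits.

```bash
cat >> h.py <<'E'
from scipy.optimize import least_squares, minimize
def fr(p,q):
    c,s=np.cos(p[2]),np.sin(p[2]);return np.array([p[0]+c*q[0]-s*q[1],p[1]+s*q[0]+c*q[1],q[2]])
def packmask(c):
    p=c['pixels'].astype(int);return p
def fitpack(c,u,x0,y0,w,h,ang,z=0.003,thr=25):
    """silhouette fit of a pack on the blue mat, u=pixel centre"""
    p=c['pixels'].astype(float)[y0:y0+h,x0:x0+w]
    d=(p[...,2]-p[...,0]).astype(np.float32);K=6
    d=cv2.resize(d,None,fx=K,fy=K,interpolation=cv2.INTER_LINEAR)
    m=(d<thr).astype(np.uint8)
    n,l,st,ce=cv2.connectedComponentsWithStats(m)
    uc=(np.array(u)-[x0,y0]+.5)*K-.5
    i=1+np.argmin([np.hypot(*(ce[k]-uc))+(1e3 if st[k,4]<2000 else 0) for k in range(1,n)])
    m=(l==i).astype(np.uint8);m=cv2.morphologyEx(m,cv2.MORPH_CLOSE,np.ones((9,9)))
    def cost(v):
        q=[((P(c,fr((v[0],v[1],v[2]/3),(sx,sy,zz)))-[x0,y0]+.5)*K-.5) for sx in(-.04,.04) for sy in(-.02,.02) for zz in(z,z+.03)]
        hull=cv2.convexHull(np.array(q,np.float32));b=np.zeros_like(m)
        cv2.fillConvexPoly(b,(hull*16).round().astype(np.int32),1,shift=4)
        return 1-(b&m).sum()/(b|m).sum()
    g=ray(c,u,z+.02);best=min((minimize(cost,[g[0],g[1],3*a],method='Nelder-Mead',options=dict(initial_simplex=[[g[0],g[1],3*a],[g[0]+.01,g[1],3*a],[g[0],g[1]+.01,3*a],[g[0],g[1],3*a+.6]])) for a in ang),key=lambda r:r.fun)
    return best.x[0],best.x[1],best.x[2]/3,best.fun
def go(x,y,z,yaw):
    s=bot.state();p=s['ee_pos'];ps=np.radians(s['eef_rot'][2]);d=np.array([x,y])-p[:2]
    t=(np.degrees(ps)-yaw+180)%360-180
    print('at',p.round(4),s['eef_rot'].round(2),'j7',s['joints'][6].round(1),'op',round(s['opening'],4))
    print('dx %.4f dy %.4f dz %.4f turn %.2f'%(np.cos(ps)*d[0]+np.sin(ps)*d[1],np.sin(ps)*d[0]-np.cos(ps)*d[1],p[2]-z,t))
E
python3 - <<'E'
from h import *
import pickle
t,s=pickle.load(open('c0.pkl','rb'))
cp=lambda u,v:np.array([(u+.5)/6-.5+200,(v+.5)/6-.5+183])
spt=[((.038,.08,.04),(220,202)),((.038,-.08,.04),(543,172)),((-.038,-.08,.04),(556,325)),((-.038,.08,.04),(232,355))]
f=lambda p:np.concatenate([P(t,fr(p,q))-cp(*u) for q,u in spt])
r=least_squares(f,[.6,0,.1]);print('spacer',r.x[:2],np.degrees(r.x[2]),np.abs(r.fun).max())
W=lambda u,z:ray(t,cp(*u),z)[:2]
print('tab top',W((385,245),.147),'pred',fr(r.x,(0,0,0)))
for n,a,b,z in(('bar in',(105,155),(653,108),.045),('bar out',(100,105),(650,58),.045),('fence in',(143,393),(657,349),.038),('fence out',(148,435),(657,390),.038)):
    A,B=W(a,z),W(b,z);d=A-B;print(n,A,B,'len',np.hypot(*d),'yaw',np.degrees(np.arctan2(-d[0],d[1])))
print('rings',W((96,495),.046),W((716,438),.046))
g=lambda p:np.concatenate([W((105,155),.045)*0]) 
# stand
st=lambda u,v:np.array([(u+.5)/5-.5+375,(v+.5)/5-.5+185]); ss=lambda u,v:np.array([(u+.5)/5-.5+280,(v+.5)/5-.5+90])
c=[(t,(0,0,.01),st(189.5,149)),(t,(0,0,.19),st(312,110)),(t,(-.114,0,.192),st(283,328)),(t,(-.09,0,.17),st(268,300)),(s,(0,0,.19),ss(165,50)),(s,(-.114,0,.192),ss(350,100)),(s,(0,0,.01),ss(150,283))]
F=lambda p:np.concatenate([P(k,fr(p,q))-u for k,q,u in c])
q=least_squares(F,[.62,-.4,0]);print('stand',q.x,np.degrees(q.x[2]),F(q.x).round(1),'hook_mid',fr(q.x,(-.075,0,.17)))
for u,a in(((162.4,265.9),32),((126.2,241.6),21),((160.8,213.6),22)):
    v=fitpack(t,u,113,195,79,93,[np.radians(-a),np.radians(a)]);print('pack',v[:2],np.degrees(v[2]),v[3])
go(*r.x[:2],.2,np.degrees(r.x[2]))
E
```

```text
spacer [0.55543288 0.02395578] 6.0365107819785955 0.4325616718195988
tab top [0.55542412 0.02222828] pred [0.55543288 0.02395578 0.        ]
bar in [0.60595475 0.16268118] [ 0.63308794 -0.1046798 ] len 0.2687342591440245 yaw 5.794836002670354
bar out [0.63053241 0.1659126 ] [ 0.65788497 -0.10308515] len 0.27038481587162944 yaw 5.806064332940558
fence in [0.49084988 0.14160547] [ 0.51551065 -0.10776696] len 0.25058883135322096 yaw 5.647693491666796
fence out [0.4706584 0.1385779] [ 0.49561677 -0.10785802] len 0.24769654773053312 yaw 5.783046340301208
rings [0.44177791 0.16155165] [ 0.47277106 -0.13576202]
stand [ 0.60024295 -0.42404931 -0.1691416 ] -9.691099749035834 [ 0.2  0.1 -0.3  0.5 -0.2  0.6  0.7 -2.8  0.7  0.5  0.4  0.4  0.5  0.4] hook_mid [ 0.52631322 -0.41142409  0.17      ]
pack (np.float64(0.43731324686078005), np.float64(0.3206624132075825)) -30.268169045003685 0.06105013349154553
pack (np.float64(0.5067580858290188), np.float64(0.4307827822325771)) -17.64760845240727 0.06727654980396613
pack (np.float64(0.5908835699686479), np.float64(0.3332341131136921)) -21.044729013159966 0.06791827719491994
at [0.211  0.6144 0.2307] [-179.94    0.    161.05] j7 -2.9 op 0.0853
dx -0.5175 dy -0.4466 dz 0.0307 turn 155.02
```

Everything agrees: fence length 250 mm, knobs 299 mm apart, clamp yaw 5.8°, fence about 8 mm into the clamp, and the 1–2 mm residuals are within calibration. Moving to the spacer.

Careful with the scale: shifts go in mm and turns go in units of 10 degrees. That gives: -0.26 m is -260, -0.22 m is -220, -12 degrees is -1.2.

```bash
echo '[[[-260, -220, 0], -1.2], [[-260, -220, 0], -1.2], [[-260, -220, 0], -1.2], [[-260, -220, 0], -1.2], [[-260, -220, 0], -1.2], [[-260, -220, 0], -1.2], [[-260, -220, 0], -1.2], [[-260, -220, 0], -1.2]]' > m.json && python3 inch.py m.json 0.06; python3 -c "
from h import *
go(.5555,.0232,.2,186)"
```

```text
t: 1.0
ee_pos: [0.3893, 0.3156, 0.2314]
eef_rot: [-179.9, 0.1, 172.4]
ft_force: [-0.2, -0.9, -0.1]
opening: 0.0601
grip_force: 0.0
at [0.3893 0.3156 0.2314] [-1.7987e+02  1.1000e-01  1.7241e+02] j7 39.8 op 0.0601
dx -0.2033 dy -0.2679 dz 0.0314 turn -13.59
```

```bash
echo '[[[-203.3, -267.9, 30], -1.36], [[-203.3, -267.9, 30], -1.36], [[-203.3, -267.9, 30], -1.36], [[-203.3, -267.9, 30], -1.36], [[-203.3, -267.9, 30], -1.36], [[-203.3, -267.9, 30], -1.36], [[-203.3, -267.9, 30], -1.36], [[-203.3, -267.9, 30], -1.36], [[-203.3, -267.9, 30], -1.36], [[-203.3, -267.9, 30], -1.36]]' > m.json && python3 inch.py m.json; python3 -c "
from h import *
go(.5555,.0232,.111,186)"
```

```text
t: 2.0
ee_pos: [0.5545, 0.0339, 0.201]
eef_rot: [179.9, -0.0, -173.2]
ft_force: [-0.6, 0.5, -0.4]
opening: 0.06
grip_force: 0.0
at [0.5545 0.0339 0.201 ] [ 1.7992e+02 -4.0000e-02 -1.7320e+02] j7 95.2 op 0.06
dx 0.0003 dy -0.0108 dz 0.0900 turn 0.80
```

```bash
echo '[[[0, 0, 0], 0], [[0, 0, 0], 0]]' > m.json && python3 inch.py m.json; python3 -c "
from h import *
go(.5555,.0232,.111,186)"
```

```text
t: 2.2
ee_pos: [0.5546, 0.0335, 0.2014]
eef_rot: [180.0, 0.0, -173.2]
ft_force: [0.1, -0.6, -0.8]
opening: 0.0599
grip_force: 0.0
at [0.5546 0.0335 0.2014] [ 1.7996e+02  1.0000e-02 -1.7319e+02] j7 95.3 op 0.0599
dx 0.0004 dy -0.0103 dz 0.0904 turn 0.81
```

Scaled: 0.09 m is 90, 0.06 m is 60, 0.8 degrees is 0.08.

```bash
echo '[[[0, -10.3, 0], 0.08], [[0, -10.3, 30], 0.08], [[0, -10.3, 60], 0.08], [[0, -10.3, 90], 0.08], [[0, -10.3, 90], 0.08], [[0, -10.3, 90], 0.08]]' > m.json && python3 inch.py m.json; python3 -c "
from h import *
go(.5555,.0232,.111,186)"
```

```text
t: 2.8
ee_pos: [0.5563, 0.021, 0.1117]
eef_rot: [-180.0, -0.0, -174.2]
ft_force: [-0.0, 0.3, 0.0]
opening: 0.0604
grip_force: 0.0
at [0.5563 0.021  0.1117] [-1.7998e+02 -1.0000e-02 -1.7418e+02] j7 98.3 op 0.0604
dx 0.0006 dy 0.0022 dz 0.0007 turn -0.18
```

Scaled: -0.125 m is -125, -0.09 m is -90.

```bash
echo '[[[0, 0, 0], 0], [[0, 0, 0], 0], [[0, 0, 0], 0], [[0, 0, 0], 0], [[0, 0, 0], 0]]' > m.json && python3 inch.py m.json 0 60; echo '[[[0, 0, -10], 0], [[0, 0, -30], 0], [[0, 0, -60], 0], [[0, 0, -90], 0], [[0, 0, -125], 0], [[0, 0, -125], 0], [[0, 0, -125], 0]]' > m.json && python3 inch.py m.json
python3 - <<'E'
from h import *
z=.214+.009
q=(.600,-.424,-.1691)
p=fr(q,(-.19,0,0));go(p[0],p[1],z,180-9.69)
p=fr(q,(-.075,0,0));go(p[0],p[1],z,180-9.69)
E
```

```text
t: 3.3
ee_pos: [0.557, 0.0221, 0.1124]
eef_rot: [180.0, 0.1, -174.1]
ft_force: [-0.5, 1.6, 5.1]
opening: 0.0149
grip_force: 62.3
t: 4.0
ee_pos: [0.5557, 0.0212, 0.2363]
eef_rot: [180.0, -0.0, -174.2]
ft_force: [0.2, 0.1, -3.3]
opening: 0.0157
grip_force: 61.0
at [0.5557 0.0212 0.2363] [ 1.7999e+02 -1.0000e-02 -1.7417e+02] j7 94.9 op 0.0157
dx 0.1842 dy -0.3966 dz 0.0133 turn 15.52
at [0.5557 0.0212 0.2363] [ 1.7999e+02 -1.0000e-02 -1.7417e+02] j7 94.9 op 0.0157
dx 0.0734 dy -0.4273 dz 0.0133 turn 15.52
```

Scaled: -0.145 m is -145, -0.3966 m is -396.6, 15.5 degrees is 1.55.

```bash
echo '[[[17, -36, 0], 0.15], [[34, -73, 0], 0.3], [[50, -109, 0], 0.45], [[68, -145, 0], 0.6], [[85, -182, 0], 0.75], [[100, -218, 0], 0.9], [[118, -255, 0], 1.05], [[134, -290, 0], 1.2], [[150, -327, 0], 1.35], [[167, -363, 0], 1.5], [[184.2, -396.6, 0], 1.55], [[184.2, -396.6, 0], 1.55]]' > m.json && python3 inch.py m.json; echo '[[[0, 0, 8], 0], [[0, 0, 13.3], 0], [[0, 0, 13.3], 0]]' > m.json && python3 inch.py m.json
python3 - <<'E'
from h import *
z=.223
q=(.600,-.424,-.1691)
p=fr(q,(-.19,0,0));go(p[0],p[1],z,180-9.69)
p=fr(q,(-.075,0,0));go(p[0],p[1],z,180-9.69)
t=bot.camera('top');s=bot.camera('side')
cv2.imwrite('pics/hook1.png',np.hstack([crop(t,340,180,90,120,4),crop(s,260,70,110,120,4)]))
E
```

```text
t: 5.2
ee_pos: [0.4074, -0.3972, 0.2345]
eef_rot: [-179.8, -0.3, 169.8]
ft_force: [-0.4, -0.6, -2.2]
opening: 0.0153
grip_force: 61.0
t: 5.5
ee_pos: [0.4134, -0.3891, 0.2206]
eef_rot: [179.8, -0.2, 170.5]
ft_force: [-0.8, 0.1, -2.2]
opening: 0.0154
grip_force: 60.9
at [ 0.4134 -0.3891  0.2206] [179.83  -0.21 170.51] j7 131.3 op 0.0154
dx 0.0002 dy -0.0030 dz -0.0024 turn 0.20
at [ 0.4134 -0.3891  0.2206] [179.83  -0.21 170.51] j7 131.3 op 0.0154
dx -0.1148 dy -0.0034 dz -0.0024 turn 0.20
```

View pics/hook1.png

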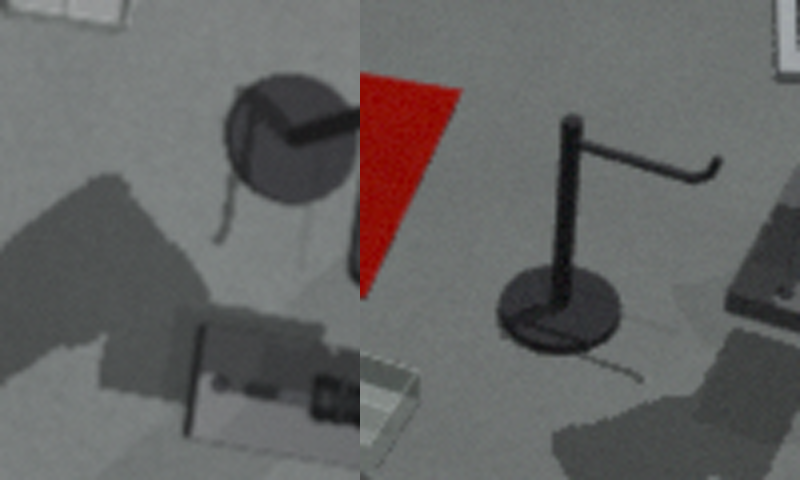

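Picture: the spacer is at lower right of the top panel, clear of the tip, and level. Moving in along the hook.

Scaled: -0.1148 m is -114.8, -0.02 m is -20, 0.2 degrees is 0.02.

```bash
echo '[[[0, -3.2, -2], 0], [[-20, -3.2, -2], 0.02], [[-40, -3.3, -2], 0.02], [[-60, -3.3, -2], 0.02], [[-80, -3.3, -2], 0.02], [[-100, -3.3, -2], 0.02], [[-114.8, -3.4, -2], 0.02], [[-114.8, -3.4, -2], 0.02], [[-114.8, -3.4, -2], 0.02]]' > m.json && python3 inch.py m.json
python3 - <<'E'
from h import *
q=(.600,-.424,-.1691)
p=fr(q,(-.075,0,0));go(p[0],p[1],.188,180-9.69)
t=bot.camera('top');s=bot.camera('side')
cv2.imwrite('pics/hook2.png',np.hstack([crop(t,360,170,100,110,4),crop(s,270,70,100,110,4)]))
E
```

```text
t: 6.5
ee_pos: [0.5254, -0.4144, 0.2249]
eef_rot: [-180.0, -0.1, 170.2]
ft_force: [-0.4, 0.1, -2.8]
opening: 0.0154
grip_force: 60.9
at [ 0.5254 -0.4144  0.2249] [-1.7999e+02 -6.0000e-02  1.7017e+02] j7 128.9 op 0.0154
dx -0.0001 dy 0.0030 dz 0.0369 turn -0.14
```

View pics/hook2.png

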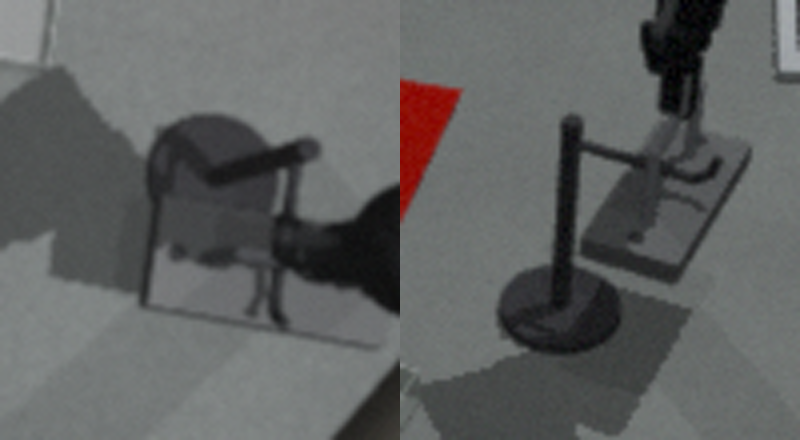

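The hook passes through the loop, with the tip visible in front of the plate at (280,320) top and (715,165) side. Lowering until it bears.

```bash
echo '[[[0, 3, 10], 0], [[0, 3, 20], 0], [[0, 3, 28], 0], [[0, 3, 32], 0], [[0, 3, 35], 0], [[0, 3, 36], 0], [[0, 3, 36], 0], [[0, 3, 36], 0]]' > m.json && python3 inch.py m.json
```

```text
t: 7.4
ee_pos: [0.5267, -0.4117, 0.1892]
eef_rot: [-180.0, 0.0, 170.1]
ft_force: [-0.1, 0.8, -3.4]
opening: 0.0151
grip_force: 61.3
```

```bash
echo '[[[0, 0, 1], 0], [[0, 0, 1], 0], [[0, 0, 1], 0]]' > m.json && python3 inch.py m.json; echo '[[[0, 0, 1], 0], [[0, 0, 1], 0], [[0, 0, 1], 0]]' > m.json && python3 inch.py m.json
```

```text
t: 7.7
ee_pos: [0.5267, -0.4118, 0.1888]
eef_rot: [-180.0, 0.1, 170.1]
ft_force: [-0.1, 0.7, 2.2]
opening: 0.0152
grip_force: 61.7
t: 8.0
ee_pos: [0.5268, -0.4118, 0.1886]
eef_rot: [-180.0, 0.1, 170.1]
ft_force: [-1.7, 1.6, 6.7]
opening: 0.0152
grip_force: 62.6
```

Contact is exactly where predicted (force up from −3 to +6.7 N). Ease to a light load, release and go up.

Scaled: -0.001 m is -1.

```bash
echo '[[[0, 0, -1], 0], [[0, 0, -1], 0]]' > m.json && python3 inch.py m.json ; echo '[[[0, 0, 0], 0], [[0, 0, 0], 0], [[0, 0, 0], 0], [[0, 0, 0], 0]]' > m.json && python3 inch.py m.json 0.05;  echo '[[[0, 0, -30], 0], [[0, 0, -70], 0], [[0, 0, -110], 0], [[0, 0, -110], 0]]' > m.json && python3 inch.py m.json
python3 - <<'E'
from h import *
t=bot.camera('top');s=bot.camera('side')
cv2.imwrite('pics/hook3.png',np.hstack([crop(t,360,170,100,110,4),crop(s,270,70,100,110,4)]))
for u,w in(((162.4,265.9),32),((126.2,241.6),21),((160.8,213.6),22)):
    v=fitpack(t,u,113,195,79,93,[np.radians(-w),np.radians(w)]);print('pack',v[:2],np.degrees(v[2]),v[3])
go(.437,.321,.15,180-30.3)
E
```

```text
t: 8.2
ee_pos: [0.5267, -0.4118, 0.1887]
eef_rot: [-180.0, 0.1, 170.2]
ft_force: [-0.5, 0.7, 5.2]
opening: 0.0154
grip_force: 61.9
t: 8.6
ee_pos: [0.5264, -0.4113, 0.1876]
eef_rot: [180.0, -0.0, 170.2]
ft_force: [0.2, 0.3, 0.2]
opening: 0.0499
grip_force: 0.0
t: 9.0
ee_pos: [0.5283, -0.4143, 0.3047]
eef_rot: [-179.7, 0.6, 170.1]
ft_force: [0.4, -0.3, 0.3]
opening: 0.05
grip_force: 0.0
pack (np.float64(0.4371209185232695), np.float64(0.32115748874423666)) -32.211752947939374 0.070983070983071
pack (np.float64(0.5068665156189005), np.float64(0.43121982363399625)) -15.970377819293493 0.07612535612535609
pack (np.float64(0.5909192024391773), np.float64(0.33328186460523074)) -20.22223522586088 0.07890054604576968
at [ 0.5267 -0.4118  0.2989] [-1.7996e+02  1.2000e-01  1.7015e+02] j7 127.2 op 0.0495
dx 0.2138 dy 0.7067 dz 0.1489 turn 20.45
```

View pics/hook3.png

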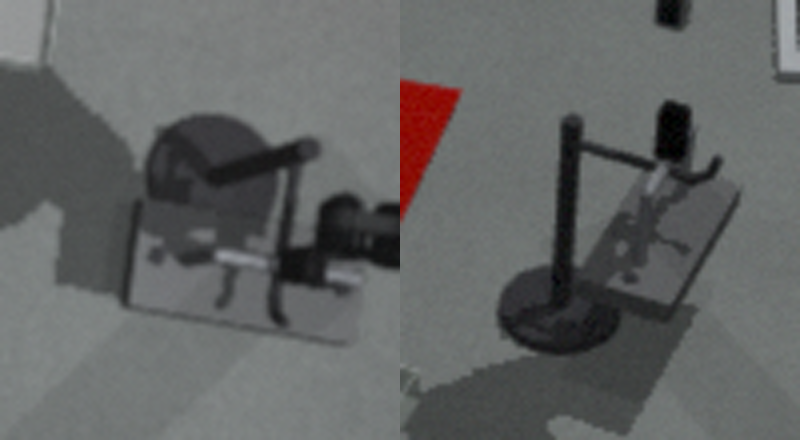

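Hanging on the hook, released. Now to the first pack (nearest).

```bash
echo '[[[15, 45, 0], 0.1], [[30, 90, 0], 0.3], [[44, 137, 0], 0.5], [[58, 183, 0], 0.7], [[72, 230, 0], 0.8], [[86, 277, 0], 0.9], [[100, 325, 0], 1], [[115, 373, 0], 1.1], [[130, 420, 0], 1.2], [[140, 460, 0], 1.3], [[140, 460, 0], 1.3], [[140, 460, 0], 1.3]]' > m.json && python3 inch.py m.json 0.06
python3 - <<'E'
from h import *
go(.4371,.3212,.1,149)
t=bot.camera('top');print('flask',ray(t,(195,171),0.02))
E
```

```text
t: 10.3
ee_pos: [0.4662, 0.0664, 0.2965]
eef_rot: [-179.9, -0.1, 157.3]
ft_force: [1.5, -0.2, -0.2]
opening: 0.0602
grip_force: 0.0
at [0.4662 0.0664 0.2965] [-1.7986e+02 -1.1000e-01  1.5733e+02] j7 54.7 op 0.0602
dx 0.1251 dy 0.2238 dz 0.1965 turn 8.33
flask [0.72178837 0.23666684 0.02      ]
```

```bash
echo '[[[20, 37, 20], 0.2], [[40, 75, 40], 0.4], [[60, 112, 70], 0.5], [[80, 150, 100], 0.6], [[100, 187, 130], 0.7], [[125, 224, 160], 0.8], [[125, 224, 190], 0.8], [[125, 224, 197], 0.8], [[125, 224, 197], 0.8], [[125, 224, 197], 0.8]]' > m.json && python3 inch.py m.json
python3 - <<'E'
from h import *
go(.4371,.3212,.012,149)
E
```

```text
t: 11.35
ee_pos: [0.441, 0.3188, 0.1023]
eef_rot: [179.9, 0.1, 148.9]
ft_force: [0.4, 0.2, 0.6]
opening: 0.0599
grip_force: 0.0
at [0.441  0.3188 0.1023] [1.7992e+02 9.0000e-02 1.4892e+02] j7 24.1 op 0.0599
dx 0.0046 dy 0.0000 dz 0.0903 turn -0.08
```

Scaled: 0.09 m is 90, 0.08 m is 80.

```bash
echo '[[[4.6, 0, 30], 0], [[4.6, 0, 60], 0], [[4.6, 0, 80], 0], [[4.6, 0, 90], 0], [[4.6, 0, 90], 0], [[4.6, 0, 90], 0]]' > m.json && python3 inch.py m.json 0.06;echo '[[[0, 0, 0], 0], [[0, 0, 0], 0], [[0, 0, 0], 0], [[0, 0, 0], 0]]' > m.json && python3 inch.py m.json 0 40;  echo '[[[0, 0, -30], 0], [[0, 0, -60], 0], [[0, 0, -100], 0], [[0, 0, -130], 0], [[0, 0, -130], 0]]' > m.json && python3 inch.py m.json
python3 - <<'E'
from h import *
go(.538,.1008,.142,185.75)
E
```

```text
t: 11.95
ee_pos: [0.4365, 0.3233, 0.0126]
eef_rot: [179.8, 0.1, 149.1]
ft_force: [0.4, 0.4, 0.4]
opening: 0.0601
grip_force: 0.0
t: 12.35
ee_pos: [0.4362, 0.3238, 0.0127]
eef_rot: [179.8, 0.1, 149.1]
ft_force: [0.0, -1.2, 6.6]
opening: 0.0392
grip_force: 42.7
t: 12.85
ee_pos: [0.4378, 0.3252, 0.1458]
eef_rot: [179.4, 0.2, 149.1]
ft_force: [0.4, 1.0, -1.7]
opening: 0.0389
grip_force: 41.8
at [0.4378 0.3252 0.1458] [1.7945e+02 1.5000e-01 1.4915e+02] j7 22.8 op 0.0389
dx -0.2011 dy -0.1412 dz 0.0038 turn -36.60
```

Scaled: -0.201 m is -201, -0.172 m is -172, -36.6 degrees is -3.66.

```bash
echo '[[[-29, -20, 0], -0.5], [[-57, -40, 0], -1], [[-86, -60, 0], -1.5], [[-115, -80, 0], -2], [[-144, -100, 0], -2.5], [[-172, -120, 0], -3], [[-201, -141, 0], -3.5], [[-201, -141, 0], -3.66], [[-201, -141, 0], -3.66], [[-201, -141, 0], -3.66], [[-201, -141, 0], -3.66]]' > m.json && python3 inch.py m.json
python3 - <<'E'
from h import *
go(.538,.1008,.023,185.75)
E
```

```text
t: 13.95
ee_pos: [0.5346, 0.1005, 0.1406]
eef_rot: [180.0, -0.1, -174.1]
ft_force: [0.6, 1.1, -1.8]
opening: 0.0389
grip_force: 41.7
at [0.5346 0.1005 0.1406] [ 1.7997e+02 -5.0000e-02 -1.7413e+02] j7 85.6 op 0.0389
dx -0.0035 dy -0.0000 dz 0.1176 turn 0.12
```

```bash
echo '[[[-3.5, 0, 30], 0.01], [[-3.5, 0, 60], 0.01], [[-3.5, 0, 90], 0.01], [[-3.5, 0, 105], 0.01], [[-3.5, 0, 112], 0.01], [[-3.5, 0, 116], 0.01], [[-3.5, 0, 117], 0.01], [[-3.5, 0, 117], 0.01]]' > m.json && python3 inch.py m.json
python3 - <<'E'
from h import *
go(.538,.1008,.0217,185.75)
E
```

```text
t: 14.75
ee_pos: [0.5395, 0.0997, 0.0248]
eef_rot: [180.0, 0.1, -174.3]
ft_force: [0.0, -0.4, -1.7]
opening: 0.039
grip_force: 41.7
at [0.5395 0.0997 0.0248] [ 1.7997e+02  1.0000e-01 -1.7434e+02] j7 88.4 op 0.039
dx 0.0014 dy 0.0013 dz 0.0031 turn -0.09
```

Scaled: 0.0035 m is 3.5, 0.003 m is 3.

```bash
echo '[[[1.4, 1, 1], 0], [[1.4, 1, 2], 0], [[1.4, 1, 3], 0], [[1.4, 1, 3.5], 0], [[1.4, 1, 3.5], 0]]' > m.json && python3 inch.py m.json;python3 -c "
from h import *
go(.538,.1008,.0217,185.75)"
```

```text
t: 15.25
ee_pos: [0.5375, 0.1004, 0.0216]
eef_rot: [180.0, 0.0, -174.4]
ft_force: [-1.7, -0.1, 7.1]
opening: 0.0395
grip_force: 42.7
at [0.5375 0.1004 0.0216] [ 1.7996e+02  1.0000e-02 -1.7436e+02] j7 88.4 op 0.0395
dx -0.0006 dy 0.0004 dz -0.0001 turn -0.11
```

```bash
echo '[[[0, 0, 0], 0], [[0, 0, 0], 0], [[0, 0, 0], 0]]' > m.json && python3 inch.py m.json 0.056; echo '[[[0, 0, -30], 0], [[0, 0, -70], 0], [[0, 0, -120], 0], [[0, 40, -150], 0], [[0, -40, -150], 0], [[0, -90, -150], 0], [[0, -130, -150], 0], [[0, -170, -150], 0], [[0, -170, -150], 0]]' > m.json && python3 inch.py m.json -
python3 - <<'E'
from h import *
t=bot.camera('top');cv2.imwrite('pics/pl1.png',crop(t,200,183,132,100,6))
for u,w in(((126.2,241.6),21),((160.8,213.6),22)):
    v=fitpack(t,u,113,195,79,93,[np.radians(-w),np.radians(w)]);print('pack',v[:2],np.degrees(v[2]),v[3])
go(.5068,.4311,.1,163)
E
```

```text
t: 15.55
ee_pos: [0.5375, 0.1002, 0.0206]
eef_rot: [180.0, 0.0, -174.4]
ft_force: [-0.6, -0.5, -0.8]
opening: 0.0561
grip_force: 0.0
t: 16.45
ee_pos: [0.5536, -0.0773, 0.1709]
eef_rot: [-179.8, 0.0, -174.9]
ft_force: [-0.2, -0.4, 0.3]
opening: 0.0559
grip_force: 0.0
pack (np.float64(0.5068732358127507), np.float64(0.4312104804056731)) -15.958742930166727 0.07744030998917317
pack (np.float64(0.6132292256186347), np.float64(0.34689875374599377)) -20.216790674923185 0.06687693099897019
at [ 0.5537 -0.0757  0.1707] [-1.7982e+02  2.0000e-02 -1.7487e+02] j7 104.7 op 0.0558
dx 0.0014 dy 0.5089 dz 0.0707 turn 22.13
```

View pics/pl1.png

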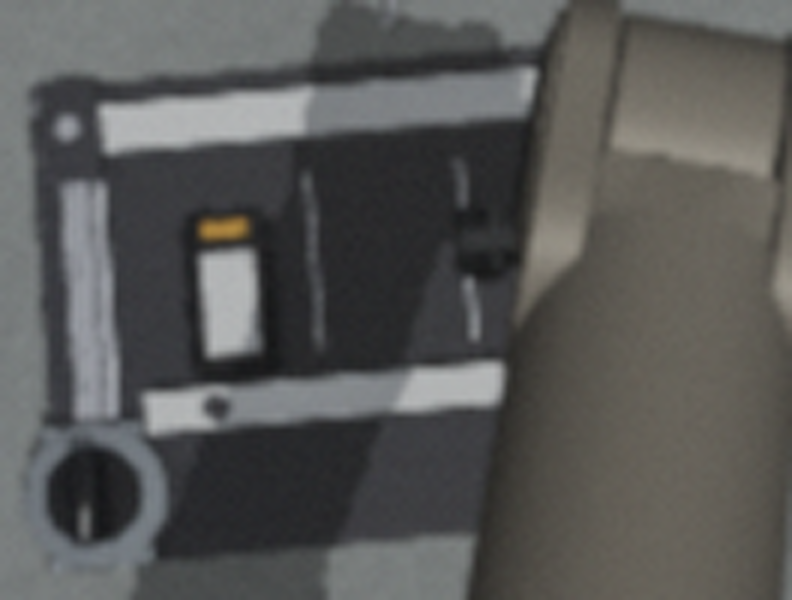

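Pack 1 is placed square in the left bay, about 4–5 mm from the fence, and the far pack has been knocked to (0.613, 0.347). Next, the pack at (0.507, 0.431).

Scaled: 0.509 m is 509, 0.46 m is 460, 16 degrees is 1.6.

```bash
echo '[[[0, 45, -20], 0.2], [[0, 90, -20], 0.4], [[0, 140, -20], 0.6], [[0, 190, -20], 0.8], [[0, 240, -20], 1], [[0, 280, -20], 1.2], [[0, 330, -20], 1.4], [[0, 370, -20], 1.6], [[0, 410, 0], 1.8], [[0, 460, 0], 2], [[0, 509, 40], 2.2], [[0, 509, 70], 2.2]]' > m.json && python3 inch.py m.json 0.06
python3 - <<'E'
from h import *
go(.5068,.4311,.1,163)
E
```

```text
t: 17.7
ee_pos: [0.5003, 0.4477, 0.101]
eef_rot: [179.5, -0.1, 164.2]
ft_force: [-0.3, 1.0, -0.7]
opening: 0.0601
grip_force: 0.0
at [0.5003 0.4477 0.101 ] [ 1.7952e+02 -8.0000e-02  1.6419e+02] j7 34.0 op 0.0601
dx -0.0108 dy -0.0142 dz 0.0010 turn 1.19
```

```bash
echo '[[[0, 0, 0], 0], [[0, 0, 0], 0]]' > m.json && python3 inch.py m.json
python3 - <<'E'
from h import *
go(.5068,.4311,.012,163)
E
```

```text
t: 17.9
ee_pos: [0.5028, 0.4374, 0.0999]
eef_rot: [-179.9, -0.1, 163.7]
ft_force: [0.7, 0.3, 0.6]
opening: 0.0599
grip_force: 0.0
at [0.5028 0.4374 0.0999] [-1.7988e+02 -6.0000e-02  1.6372e+02] j7 34.2 op 0.0599
dx -0.0056 dy -0.0050 dz 0.0879 turn 0.72
```

```bash
echo '[[[-5.6, -5, 0], 0.07], [[-5.6, -5, 30], 0.07], [[-5.6, -5, 60], 0.07], [[-5.6, -5, 80], 0.07], [[-5.6, -5, 87.5], 0.07], [[-5.6, -5, 87.5], 0.07], [[-5.6, -5, 87.5], 0.07]]' > m.json && python3 inch.py m.json 0.06;python3 -c "
from h import *
go(.5068,.4311,.012,163)";echo '[[[0, 0, 0], 0], [[0, 0, 0], 0], [[0, 0, 0], 0], [[0, 0, 0], 0]]' > m.json && python3 inch.py m.json 0 40;  echo '[[[0, 0, -30], 0], [[0, 0, -60], 0], [[0, 0, -100], 0], [[0, 0, -130], 0], [[0, 0, -130], 0], [[0, 0, -130], 0]]' > m.json && python3 inch.py m.json
python3 - <<'E'
from h import *
go(.546,.0212,.142,185.75)
E
```

```text
t: 18.6
ee_pos: [0.5097, 0.4314, 0.0153]
eef_rot: [179.8, 0.1, 162.9]
ft_force: [-0.2, 0.4, 0.2]
opening: 0.0601
grip_force: 0.0
at [0.5097 0.4314 0.0153] [1.7983e+02 1.2000e-01 1.6288e+02] j7 35.1 op 0.0601
dx 0.0027 dy -0.0011 dz 0.0033 turn -0.12
t: 19.0
ee_pos: [0.5091, 0.4319, 0.0151]
eef_rot: [179.8, 0.1, 162.9]
ft_force: [-0.3, -0.7, 5.1]
opening: 0.0387
grip_force: 43.3
t: 19.6
ee_pos: [0.5076, 0.4311, 0.1431]
eef_rot: [180.0, -0.0, 163.0]
ft_force: [0.3, -0.3, -2.5]
opening: 0.0391
grip_force: 42.3
at [0.5076 0.4311 0.1431] [179.97  -0.   162.96] j7 33.8 op 0.0391
dx -0.1568 dy -0.3807 dz 0.0011 turn -22.79
```

Careful with the scale: shifts go in mm and turns go in units of 10 degrees. That gives: -0.3807 m is -380.7, -0.35 m is -350, -12 degrees is -1.2.

```bash
echo '[[[-16, -39, 0], -0.3], [[-32, -78, 0], -0.5], [[-48, -117, 0], -0.8], [[-65, -156, 0], -1], [[-81, -195, 0], -1.2], [[-97, -234, 0], -1.4], [[-113, -273, 0], -1.6], [[-129, -312, 0], -1.9], [[-145, -350, 0], -2.1], [[-156.8, -380.7, 0], -2.28], [[-156.8, -380.7, 0], -2.28], [[-156.8, -380.7, 0], -2.28]]' > m.json && python3 inch.py m.json; echo '[[[0, 0, 0], 0], [[0, 0, 0], 0]]' > m.json && python3 inch.py m.json
python3 - <<'E'
from h import *
go(.548,.0214,.0245,185.75)
E
```

```text
t: 20.8
ee_pos: [0.5446, 0.0204, 0.1411]
eef_rot: [180.0, -0.2, -174.4]
ft_force: [-0.2, 1.0, -1.5]
opening: 0.0388
grip_force: 42.3
t: 21.0
ee_pos: [0.5456, 0.0231, 0.1423]
eef_rot: [180.0, -0.1, -174.1]
ft_force: [1.1, 0.2, -1.9]
opening: 0.039
grip_force: 42.3
at [0.5456 0.0231 0.1423] [ 1.7996e+02 -8.0000e-02 -1.7409e+02] j7 94.0 op 0.039
dx -0.0022 dy -0.0019 dz 0.1178 turn 0.16
```

Scaled: 0.115 m is 115, 0.112 m is 112, 0.1 degrees is 0.01.

```bash
echo '[[[-2, -2, 30], 0.01], [[-2, -2, 60], 0.01], [[-2, -2, 90], 0.01], [[-2, -2, 105], 0.01], [[-2, -2, 112], 0.01], [[-2, -2, 115], 0.01], [[-2, -2, 115], 0.01], [[-2, -2, 115], 0.01]]' > m.json && python3 inch.py m.json
python3 - <<'E'
from h import *
go(.548,.0214,.0241,185.75)
E
```

```text
t: 21.8
ee_pos: [0.5493, 0.0197, 0.029]
eef_rot: [180.0, 0.1, -174.3]
ft_force: [0.7, 0.2, -1.7]
opening: 0.0389
grip_force: 42.3
at [0.5493 0.0197 0.029 ] [ 1.7999e+02  1.2000e-01 -1.7433e+02] j7 96.9 op 0.0389
dx 0.0011 dy 0.0018 dz 0.0049 turn -0.08
```

Scaled: 0.0052 m is 5.2, 0.0045 m is 4.5.

```bash
echo '[[[1, 1.5, 2], 0], [[1, 1.5, 3.5], 0], [[1, 1.5, 4.5], 0], [[1, 1.5, 5.2], 0], [[1, 1.5, 5.2], 0]]' > m.json && python3 inch.py m.json;python3 -c "
from h import *
go(.548,.0214,.0241,185.75)"
```

```text
t: 22.3
ee_pos: [0.5473, 0.021, 0.024]
eef_rot: [180.0, -0.0, -174.4]
ft_force: [-3.2, -0.1, 7.4]
opening: 0.039
grip_force: 43.4
at [0.5473 0.021  0.024 ] [ 1.7995e+02 -1.0000e-02 -1.7436e+02] j7 96.9 op 0.039
dx -0.0008 dy 0.0003 dz -0.0001 turn -0.11
```

Contact at the predicted height. Release, retract and look at the third pack.

Scaled: -0.16 m is -160, -0.14 m is -140.

```bash
echo '[[[0, 0, 0], 0], [[0, 0, 0], 0], [[0, 0, 0], 0]]' > m.json && python3 inch.py m.json 0.056; echo '[[[0, 0, -30], 0], [[0, 0, -70], 0], [[0, 0, -120], 0], [[0, -20, -160], 0], [[0, -60, -160], 0], [[0, -100, -160], 0], [[0, -140, -160], 0], [[0, -140, -160], 0]]' > m.json && python3 inch.py m.json
python3 - <<'E'
from h import *
t=bot.camera('top');cv2.imwrite('pics/pl2.png',crop(t,200,183,132,100,6))
v=fitpack(t,(151,208),113,195,79,93,[-.36,.36]);print('pack',v[:2],np.degrees(v[2]),v[3])
go(v[0],v[1],.1,180+np.degrees(v[2]))
E
```

```text
t: 22.6
ee_pos: [0.5475, 0.0208, 0.0229]
eef_rot: [180.0, 0.0, -174.4]
ft_force: [-0.0, 0.3, -0.1]
opening: 0.056
grip_force: 0.0
t: 23.4
ee_pos: [0.5603, -0.1265, 0.1832]
eef_rot: [-179.7, 0.0, -174.9]
ft_force: [0.3, -0.3, 0.1]
opening: 0.0559
grip_force: 0.0
pack (np.float64(0.6132056269325916), np.float64(0.34715232801175605)) -19.263965222891418 0.07256922086284612
at [ 0.5605 -0.1225  0.1829] [-179.91    0.   -174.73] j7 109.4 op 0.0557
dx -0.0956 dy 0.4628 dz 0.0829 turn 24.54
```

View pics/pl2.png

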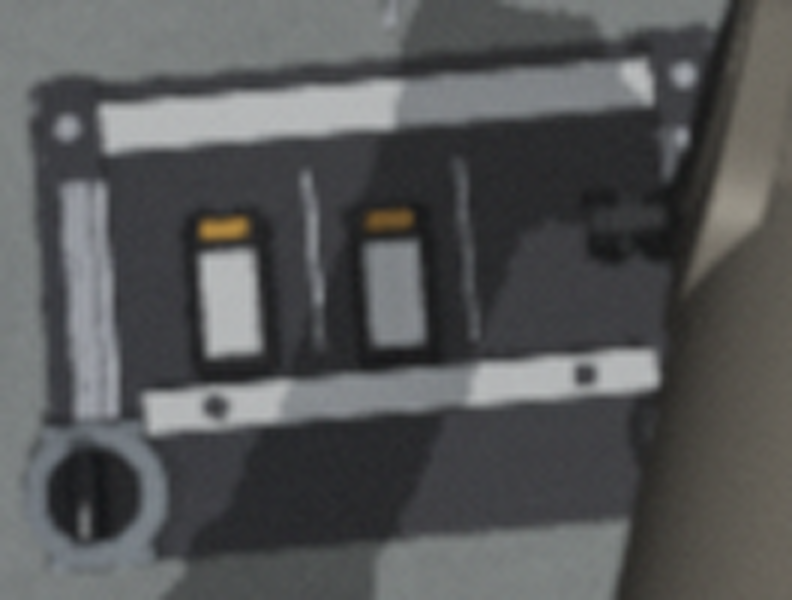

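Pack 2 is square in the middle bay (395,285). Now the third.

```bash
echo '[[[-10, 45, -20], 0.2], [[-20, 90, -20], 0.4], [[-30, 140, -20], 0.6], [[-40, 185, -20], 0.8], [[-50, 230, -20], 1.1], [[-60, 275, -20], 1.4], [[-65, 320, -20], 1.7], [[-75, 365, -10], 2], [[-85, 410, 20], 2.2], [[-95.6, 462.8, 50], 2.45], [[-95.6, 462.8, 80], 2.45], [[-95.6, 462.8, 80], 2.45]]' > m.json && python3 inch.py m.json 0.06; echo '[[[0, 0, 0], 0], [[0, 0, 0], 0], [[0, 0, 0], 0]]' > m.json && python3 inch.py m.json
python3 - <<'E'
from h import *
go(.6132,.347,.013,160.3)
E
```

```text
t: 24.65
ee_pos: [0.6038, 0.3561, 0.0957]
eef_rot: [-179.6, -0.6, 161.6]
ft_force: [-0.9, -1.0, -1.1]
opening: 0.0596
grip_force: 0.0
t: 24.95
ee_pos: [0.6123, 0.3504, 0.1055]
eef_rot: [179.8, 0.2, 161.0]
ft_force: [-0.4, -0.0, 0.5]
opening: 0.06
grip_force: 0.0
at [0.6123 0.3504 0.1055] [1.7985e+02 1.6000e-01 1.6102e+02] j7 44.2 op 0.06
dx -0.0019 dy -0.0029 dz 0.0925 turn 0.72
```

Scaled: 0.0925 m is 92.5, 0.085 m is 85, 0.7 degrees is 0.07.

```bash
echo '[[[-1.9, -2.9, 20], 0.07], [[-1.9, -2.9, 45], 0.07], [[-1.9, -2.9, 70], 0.07], [[-1.9, -2.9, 85], 0.07], [[-1.9, -2.9, 92.5], 0.07], [[-1.9, -2.9, 92.5], 0.07], [[-1.9, -2.9, 92.5], 0.07]]' > m.json && python3 inch.py m.json 0.06;python3 -c "
from h import *
go(.6132,.347,.013,160.3)";echo '[[[0, 0, 0], 0], [[0, 0, 0], 0], [[0, 0, 0], 0], [[0, 0, 0], 0]]' > m.json && python3 inch.py m.json 0 40;  echo '[[[0, 0, -30], 0], [[0, 0, -60], 0], [[0, 0, -100], 0], [[0, 0, -130], 0], [[0, 0, -130], 0], [[0, 0, -130], 0]]' > m.json && python3 inch.py m.json
python3 - <<'E'
from h import *
go(.554,-.0584,.142,185.75)
E
```

```text
t: 25.65
ee_pos: [0.6125, 0.3484, 0.0117]
eef_rot: [179.9, 0.1, 160.4]
ft_force: [0.7, 0.5, 0.5]
opening: 0.0599
grip_force: 0.0
at [0.6125 0.3484 0.0117] [1.7990e+02 8.0000e-02 1.6043e+02] j7 44.8 op 0.0599
dx -0.0011 dy -0.0011 dz -0.0013 turn 0.13
t: 26.05
ee_pos: [0.6126, 0.3484, 0.012]
eef_rot: [179.9, 0.1, 160.4]
ft_force: [-0.7, -1.5, 5.7]
opening: 0.0393
grip_force: 43.4
t: 26.65
ee_pos: [0.611, 0.3481, 0.14]
eef_rot: [180.0, -0.0, 160.5]
ft_force: [0.2, -0.0, -3.0]
opening: 0.0396
grip_force: 42.5
at [0.611  0.3481 0.14  ] [ 1.8000e+02 -2.0000e-02  1.6046e+02] j7 43.5 op 0.0396
dx -0.0822 dy -0.4022 dz -0.0020 turn -25.29
```

Scaled: -0.4022 m is -402.2, -0.38 m is -380, -25.3 degrees is -2.53.

```bash
echo '[[[-8, -38, 0], -0.3], [[-16, -76, 0], -0.6], [[-24, -114, 0], -0.9], [[-33, -153, 0], -1.2], [[-41, -191, 0], -1.5], [[-50, -230, 0], -1.7], [[-58, -268, 0], -1.9], [[-66, -306, 0], -2.1], [[-74, -344, 0], -2.3], [[-80, -380, 0], -2.45], [[-82.2, -402.2, 0], -2.53], [[-82.2, -402.2, 0], -2.53]]' > m.json && python3 inch.py m.json; echo '[[[0, 0, 0], 0], [[0, 0, 0], 0], [[0, 0, 0], 0]]' > m.json && python3 inch.py m.json
python3 - <<'E'
from h import *
go(.553,-.0585,.021,185.75)
E
```

```text
t: 27.85
ee_pos: [0.5511, -0.0635, 0.1379]
eef_rot: [-179.9, -0.3, -174.7]
ft_force: [-0.4, 0.1, -2.2]
opening: 0.039
grip_force: 42.5
t: 28.15
ee_pos: [0.5542, -0.0567, 0.1396]
eef_rot: [180.0, -0.1, -174.1]
ft_force: [0.6, 0.7, -1.7]
opening: 0.039
grip_force: 42.5
at [ 0.5542 -0.0567  0.1396] [ 1.7996e+02 -6.0000e-02 -1.7410e+02] j7 102.7 op 0.039
dx 0.0014 dy -0.0017 dz 0.1186 turn 0.15
```

```bash
echo '[[[1.4, -1.7, 30], 0.01], [[1.4, -1.7, 60], 0.01], [[1.4, -1.7, 90], 0.01], [[1.4, -1.7, 105], 0.01], [[1.4, -1.7, 112], 0.01], [[1.4, -1.7, 115], 0.01], [[1.4, -1.7, 115], 0.01], [[1.4, -1.7, 115], 0.01]]' > m.json && python3 inch.py m.json
python3 - <<'E'
from h import *
go(.553,-.0585,.021,185.75)
E
```

```text
t: 28.95
ee_pos: [0.5541, -0.0601, 0.0263]
eef_rot: [-180.0, 0.1, -174.3]
ft_force: [-0.1, -0.5, -1.4]
opening: 0.0396
grip_force: 42.5
at [ 0.5541 -0.0601  0.0263] [-1.8000e+02  1.1000e-01 -1.7433e+02] j7 105.4 op 0.0396
dx 0.0009 dy 0.0017 dz 0.0053 turn -0.08
```

Scaled: 0.0058 m is 5.8, 0.0055 m is 5.5.

```bash
echo '[[[1, 1.5, 2], 0], [[1, 1.5, 3.5], 0], [[1, 1.5, 4.5], 0], [[1, 1.5, 5.5], 0], [[1, 1.5, 5.8], 0], [[1, 1.5, 5.8], 0]]' > m.json && python3 inch.py m.json
```

```text
t: 29.55
ee_pos: [0.552, -0.0587, 0.0209]
eef_rot: [180.0, -0.0, -174.4]
ft_force: [-3.6, -0.0, 8.0]
opening: 0.0388
grip_force: 43.9
```

```bash
echo '[[[0, 0, 0], 0], [[0, 0, 0], 0], [[0, 0, 0], 0]]' > m.json && python3 inch.py m.json 0.056; echo '[[[0, 0, -30], 0], [[0, 0, -70], 0], [[0, 0, -110], 0], [[20, 30, -120], 0], [[40, 70, -120], 0], [[60, 110, -120], 0], [[80, 160, -120], 0], [[100, 200, -120], 0], [[120, 230, -120], 0], [[120, 230, -120], 0], [[120, 230, -120], 0]]' > m.json && python3 inch.py m.json
python3 - <<'E'
from h import *
t=bot.camera('top');cv2.imwrite('pics/pl3.png',crop(t,200,183,132,100,6))
go(.4414,.1618,.11,185.75)
E
```

```text
t: 29.85
ee_pos: [0.5522, -0.0589, 0.0195]
eef_rot: [-180.0, 0.0, -174.4]
ft_force: [-0.4, -0.0, 0.7]
opening: 0.0562
grip_force: 0.0
t: 30.95
ee_pos: [0.4097, 0.1586, 0.1396]
eef_rot: [-180.0, 0.0, -174.2]
ft_force: [0.7, -0.8, -0.0]
opening: 0.0561
grip_force: 0.0
at [0.4104 0.1577 0.1396] [-1.7999e+02  4.0000e-02 -1.7437e+02] j7 70.1 op 0.0558
dx -0.0313 dy 0.0011 dz 0.0296 turn -0.12
```

View pics/pl3.png

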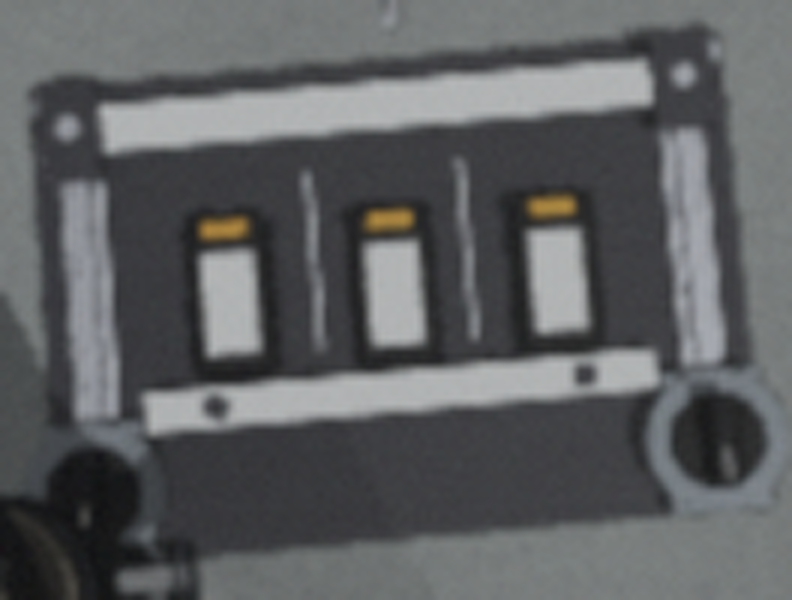

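All three packs are square in their bays at (232,290), (393,283) and (555,270), near the fence. Now the left knob.

```bash
echo '[[[-31.3, 1, 0], 0], [[-31.3, 1, 20], 0], [[-31.3, 1, 30], 0], [[-31.3, 1, 50], 0], [[-31.3, 1, 70], 0], [[-31.3, 1, 77], 0], [[-31.3, 1, 77], 0], [[-31.3, 1, 77], 0]]' > m.json && python3 inch.py m.json 0.05;python3 -c "
from h import *
go(.4414,.1618,.062,185.75)"; echo '[[[0, 0, 0], 0], [[0, 0, 0], 0], [[0, 0, 0], 0], [[0, 0, 0], 0]]' > m.json && python3 inch.py m.json 0 60;python3 -c "
from h import *
go(.4414,.1618,.062,185.75);print(bot.state()['moment'],bot.state()['ft_force'])"
```

```text
t: 31.8
ee_pos: [0.4414, 0.162, 0.063]
eef_rot: [180.0, 0.0, -174.4]
ft_force: [0.2, -0.4, -0.2]
opening: 0.0499
grip_force: 0.0
at [0.4414 0.162  0.063 ] [ 1.7999e+02  4.0000e-02 -1.7440e+02] j7 73.0 op 0.0499
dx 0.0000 dy -0.0002 dz 0.0010 turn -0.15
t: 32.2
ee_pos: [0.4415, 0.162, 0.0634]
eef_rot: [-180.0, 0.1, -174.3]
ft_force: [-1.5, -2.4, 6.1]
opening: 0.0128
grip_force: 59.8
at [0.4415 0.162  0.0634] [-1.8000e+02  6.0000e-02 -1.7434e+02] j7 73.0 op 0.0128
dx 0.0001 dy -0.0002 dz 0.0014 turn -0.09
[-0.3977808   0.19879364  0.05813557] [-1.49870214 -2.44070495  6.0558847 ]
```

```bash
echo '[[[0, 0, 0], 0.8], [[0, 0, 0], 1.6], [[0, 0, 0], 2.4], [[0, 0, 0], 3.2], [[0, 0, 0], 4], [[0, 0, 0], 4.8], [[0, 0, 0], 5.6], [[0, 0, 0], 6.4], [[0, 0, 0], 7.2], [[0, 0, 0], 8], [[0, 0, 0], 8]]' > m.json && python3 inch.py m.json;python3 -c "
from h import *
go(.4414,.1618,.062,105.75);print(bot.state()['moment'],bot.state()['ft_force'])
t=bot.camera('top');cv2.imwrite('pics/k1.png',crop(t,200,183,132,100,6))"
```

```text
t: 33.3
ee_pos: [0.4423, 0.163, 0.0634]
eef_rot: [179.8, -0.0, 105.7]
ft_force: [0.8, 0.2, 4.9]
opening: 0.0129
grip_force: 59.7
at [0.4423 0.163  0.0634] [ 1.7982e+02 -3.0000e-02  1.0566e+02] j7 0.5 op 0.0129
dx -0.0009 dy -0.0012 dz 0.0014 turn -0.09
[ 0.00345891 -0.1500296  -0.11852878] [0.78000545 0.19623162 4.85995665]
```

View pics/k1.png

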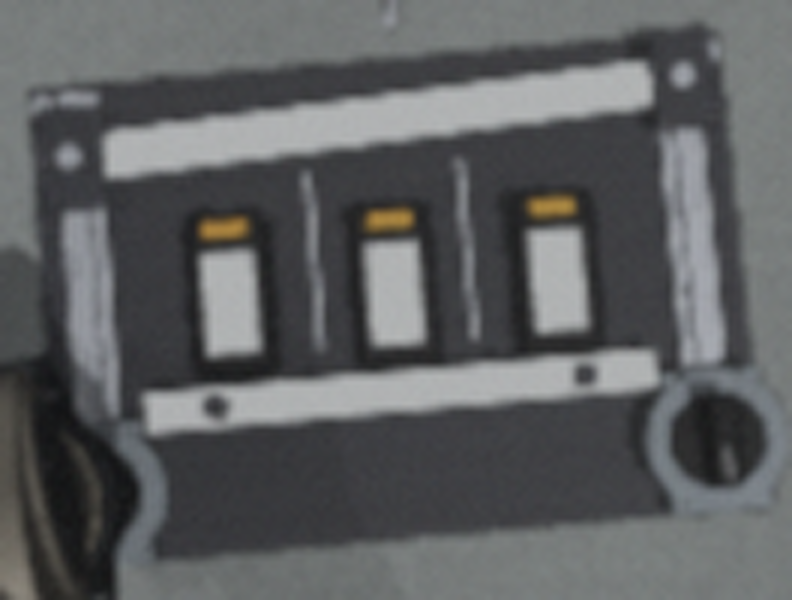

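The bar's left end moved about 14 mm, as expected for 80°. Now the right knob.

Scaled: -0.06 m is -60, -0.03 m is -30.

```bash
echo '[[[0, 0, 0], 0], [[0, 0, 0], 0], [[0, 0, 0], 0]]' > m.json && python3 inch.py m.json 0.05; echo '[[[0, 0, -30], 0], [[0, 0, -60], 0], [[0, 0, -60], 0]]' > m.json && python3 inch.py m.json; python3 -c "
from h import *
go(.4714,-.1368,.1,185.75)"
```

```text
t: 33.65
ee_pos: [0.4404, 0.1621, 0.0622]
eef_rot: [-179.9, -0.0, 105.7]
ft_force: [-0.0, -0.8, -0.2]
opening: 0.0495
grip_force: 0.0
t: 33.95
ee_pos: [0.4435, 0.1633, 0.1256]
eef_rot: [179.6, -0.1, 105.7]
ft_force: [0.4, 0.1, 0.4]
opening: 0.0501
grip_force: 0.0
at [0.4435 0.1633 0.1256] [ 1.7961e+02 -1.2000e-01  1.0569e+02] j7 -2.8 op 0.0501
dx -0.2965 dy -0.0543 dz 0.0256 turn -80.06
```

Scaled: -0.2965 m is -296.5, -0.27 m is -270, -80 degrees is -8.

```bash
echo '[[[-30, -5, 0], -0.8], [[-60, -10, 0], -1.6], [[-90, -16, 0], -2.4], [[-120, -22, 0], -3.2], [[-150, -27, 0], -4], [[-180, -33, 0], -4.8], [[-210, -40, 0], -5.6], [[-240, -45, 0], -6.4], [[-270, -50, 0], -7.2], [[-296.5, -54.3, 0], -8], [[-296.5, -54.3, 0], -8], [[-296.5, -54.3, 0], -8]]' > m.json && python3 inch.py m.json; echo '[[[0, 0, 0], 0], [[0, 0, 0], 0]]' > m.json && python3 inch.py m.json; python3 -c "
from h import *
go(.4714,-.1368,.062,185.75)"
```

```text
t: 35.15
ee_pos: [0.4679, -0.1381, 0.1217]
eef_rot: [180.0, -0.1, -174.5]
ft_force: [0.1, 1.3, -1.2]
opening: 0.0499
grip_force: 0.0
t: 35.35
ee_pos: [0.4685, -0.1365, 0.1222]
eef_rot: [180.0, -0.0, -174.2]
ft_force: [0.7, -0.0, -0.4]
opening: 0.0504
grip_force: 0.0
at [ 0.4685 -0.1365  0.1222] [ 1.7996e+02 -3.0000e-02 -1.7425e+02] j7 114.3 op 0.0504
dx -0.0028 dy -0.0006 dz 0.0602 turn 0.00
```

Scaled: 0.06 m is 60, 0.055 m is 55.

```bash
echo '[[[-2.8, 0, 20], 0], [[-2.8, 0, 40], 0], [[-2.8, 0, 55], 0], [[-2.8, 0, 60], 0], [[-2.8, 0, 60], 0], [[-2.8, 0, 60], 0]]' > m.json && python3 inch.py m.json; echo '[[[0, 0, 0], 0], [[0, 0, 0], 0], [[0, 0, 0], 0], [[0, 0, 0], 0]]' > m.json && python3 inch.py m.json 0 60;python3 -c "
from h import *
go(.4714,-.1368,.062,185.75);print(bot.state()['moment'],bot.state()['ft_force'])"; echo '[[[0, 0, 0], 0.8], [[0, 0, 0], 1.6], [[0, 0, 0], 2.4], [[0, 0, 0], 3.2], [[0, 0, 0], 4], [[0, 0, 0], 4.8], [[0, 0, 0], 5.6], [[0, 0, 0], 6.4], [[0, 0, 0], 7.2], [[0, 0, 0], 8], [[0, 0, 0], 8]]' > m.json && python3 inch.py m.json; echo '[[[0, 0, 0], 0.8], [[0, 0, 0], 1.6], [[0, 0, 0], 2.4], [[0, 0, 0], 3.2], [[0, 0, 0], 4], [[0, 0, 0], 4.8], [[0, 0, 0], 5.6], [[0, 0, 0], 6.4], [[0, 0, 0], 7.2], [[0, 0, 0], 8], [[0, 0, 0], 8]]' > m.json && python3 inch.py m.json;python3 -c "
from h import *
go(.4714,-.1368,.062,25.75);print(bot.state()['moment'],bot.state()['ft_force'])"
```

```text
t: 35.95
ee_pos: [0.472, -0.1374, 0.063]
eef_rot: [-180.0, 0.1, -174.3]
ft_force: [0.2, -0.2, -0.4]
opening: 0.0499
grip_force: 0.0
t: 36.35
ee_pos: [0.4718, -0.1367, 0.0633]
eef_rot: [179.9, 0.0, -174.3]
ft_force: [-1.7, 2.1, 5.9]
opening: 0.0129
grip_force: 59.7
at [ 0.4718 -0.1367  0.0633] [ 1.7992e+02  4.0000e-02 -1.7432e+02] j7 117.4 op 0.0129
dx 0.0004 dy -0.0000 dz 0.0013 turn -0.07
[0.4352303  0.31345511 0.04823689] [-1.71675326  2.08278006  5.93617926]
t: 37.45
ee_pos: [0.4725, -0.1357, 0.0633]
eef_rot: [179.9, -0.1, 105.6]
ft_force: [-0.5, 4.8, 7.2]
opening: 0.013
grip_force: 60.0
t: 38.55
ee_pos: [0.4736, -0.1361, 0.0633]
eef_rot: [-180.0, -0.2, 25.6]
ft_force: [1.1, 4.0, 6.2]
opening: 0.0129
grip_force: 59.9
at [ 0.4736 -0.1361  0.0633] [-179.96   -0.19   25.61] j7 -15.9 op 0.0129
dx -0.0023 dy -0.0003 dz 0.0013 turn -0.14
[ 0.89242031 -0.33820682 -0.08820363] [1.06879398 3.95633993 6.21386275]
```

Scaled: -0.06 m is -60, -0.03 m is -30.

```bash
echo '[[[0, 0, 0], 0], [[0, 0, 0], 0], [[0, 0, 0], 0]]' > m.json && python3 inch.py m.json 0.05; echo '[[[0, 0, -30], 0], [[0, 0, -60], 0], [[0, 0, -60], 0], [[0, 0, -60], 0]]' > m.json && python3 inch.py m.json; python3 -c "
from h import *
go(.4418,.1624,.1,105.75)"
```

```text
t: 38.85
ee_pos: [0.471, -0.1378, 0.0624]
eef_rot: [-180.0, 0.0, 25.6]
ft_force: [-0.2, -0.2, -0.5]
opening: 0.0497
grip_force: 0.0
t: 39.25
ee_pos: [0.4714, -0.1376, 0.1225]
eef_rot: [-180.0, -0.1, 25.7]
ft_force: [0.7, 0.0, -0.3]
opening: 0.0499
grip_force: 0.0
at [ 0.4714 -0.1376  0.1225] [-1.7999e+02 -5.0000e-02  2.5660e+01] j7 -20.4 op 0.0499
dx 0.1032 dy -0.2832 dz 0.0225 turn -80.09
```

Scaled: -0.2832 m is -283.2, -0.255 m is -255, -80 degrees is -8.

```bash
echo '[[[10, -28, 0], -0.8], [[20, -57, 0], -1.6], [[30, -85, 0], -2.4], [[40, -113, 0], -3.2], [[50, -140, 0], -4], [[60, -170, 0], -4.8], [[70, -200, 0], -5.6], [[80, -226, 0], -6.4], [[90, -255, 0], -7.2], [[103.2, -283.2, 0], -8], [[103.2, -283.2, 0], -8], [[103.2, -283.2, 0], -8]]' > m.json && python3 inch.py m.json; echo '[[[0, 0, 0], 0], [[0, 0, 0], 0]]' > m.json && python3 inch.py m.json; python3 -c "
from h import *
go(.4418,.1624,.062,105.7)"
```

```text
t: 40.45
ee_pos: [0.4409, 0.1624, 0.1215]
eef_rot: [-179.9, 0.0, 105.7]
ft_force: [-0.2, -0.4, -0.3]
opening: 0.0496
grip_force: 0.0
t: 40.65
ee_pos: [0.4416, 0.1609, 0.1221]
eef_rot: [-179.9, 0.0, 105.5]
ft_force: [0.0, -0.3, 0.0]
opening: 0.05
grip_force: 0.0
at [0.4416 0.1609 0.1221] [-1.7995e+02  3.0000e-02  1.0549e+02] j7 8.4 op 0.05
dx 0.0014 dy 0.0006 dz 0.0601 turn -0.21
```

Scaled: 0.06 m is 60, 0.055 m is 55.

```bash
echo '[[[1, 0, 20], 0], [[1, 0, 40], 0], [[1, 0, 55], 0], [[1, 0, 60], 0], [[1, 0, 60], 0], [[1, 0, 60], 0]]' > m.json && python3 inch.py m.json; echo '[[[0, 0, 0], 0], [[0, 0, 0], 0], [[0, 0, 0], 0], [[0, 0, 0], 0]]' > m.json && python3 inch.py m.json 0 60;echo '[[[0, 0, 0], 0.8], [[0, 0, 0], 1.6], [[0, 0, 0], 2.4], [[0, 0, 0], 3.2], [[0, 0, 0], 4], [[0, 0, 0], 4.8], [[0, 0, 0], 5.6], [[0, 0, 0], 6.4], [[0, 0, 0], 7.2], [[0, 0, 0], 8], [[0, 0, 0], 8]]' > m.json && python3 inch.py m.json; echo '[[[0, 0, 0], 0.8], [[0, 0, 0], 1.6], [[0, 0, 0], 2.4], [[0, 0, 0], 3.2], [[0, 0, 0], 3.2], [[0, 0, 0], 3.2]]' > m.json && python3 inch.py m.json;python3 -c "
from h import *
go(.4414,.1618,.062,-6.25);print(bot.state()['moment'],bot.state()['ft_force'])
t=bot.camera('top');cv2.imwrite('pics/k2.png',crop(t,200,183,132,100,6))"
```

```text
t: 41.25
ee_pos: [0.4422, 0.1631, 0.0631]
eef_rot: [179.9, -0.0, 105.6]
ft_force: [0.7, 0.6, 0.1]
opening: 0.05
grip_force: 0.0
t: 41.65
ee_pos: [0.4421, 0.1636, 0.0632]
eef_rot: [179.9, -0.0, 105.7]
ft_force: [-0.7, 0.3, 5.1]
opening: 0.0129
grip_force: 60.6
t: 42.75
ee_pos: [0.444, 0.1628, 0.0632]
eef_rot: [179.8, -0.2, 25.6]
ft_force: [3.2, -1.5, 2.1]
opening: 0.0128
grip_force: 60.2
t: 43.35
ee_pos: [0.4441, 0.1619, 0.0632]
eef_rot: [179.9, -0.3, -6.3]
ft_force: [5.4, -3.2, 0.7]
opening: 0.0126
grip_force: 60.3
at [0.4441 0.1619 0.0632] [179.89  -0.34  -6.26] j7 -73.7 op 0.0126
dx -0.0027 dy 0.0004 dz 0.0012 turn -0.01
[-0.75889064 -1.11121697 -0.0886559 ] [ 5.44174682 -3.21117271  0.72830597]
```

View pics/k2.png

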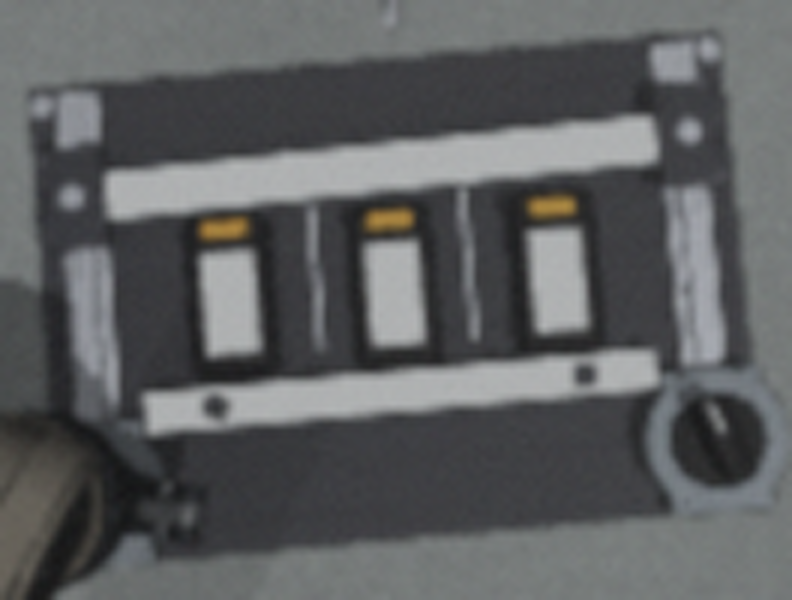

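The bar is now just at the left pack; the right end lags by about 5 mm. Right knob next.

Scaled: -0.06 m is -60, -0.03 m is -30.

```bash
echo '[[[0, 0, 0], 0], [[0, 0, 0], 0], [[0, 0, 0], 0]]' > m.json && python3 inch.py m.json 0.05; echo '[[[0, 0, -30], 0], [[0, 0, -60], 0], [[0, 0, -60], 0], [[0, 0, -60], 0]]' > m.json && python3 inch.py m.json; python3 -c "
from h import *
go(.4714,-.1368,.122,25.65)"
```

```text
t: 43.7
ee_pos: [0.4407, 0.1638, 0.0622]
eef_rot: [-180.0, 0.1, -6.3]
ft_force: [-0.1, 0.2, -0.5]
opening: 0.0498
grip_force: 0.0
t: 44.1
ee_pos: [0.4413, 0.1639, 0.1225]
eef_rot: [-179.9, 0.0, -6.3]
ft_force: [-0.1, -0.1, -1.6]
opening: 0.0501
grip_force: 0.0
at [0.4413 0.1639 0.1225] [-1.7992e+02  2.0000e-02 -6.2700e+00] j7 -78.5 op 0.0501
dx 0.0627 dy 0.2956 dz 0.0005 turn -31.92
```

Scaled: 0.2956 m is 295.6, 0.27 m is 270, -31.9 degrees is -3.19.

```bash
echo '[[[6, 30, 0], -0.3], [[12, 60, 0], -0.6], [[19, 90, 0], -0.9], [[25, 120, 0], -1.2], [[31, 150, 0], -1.6], [[38, 180, 0], -1.9], [[44, 210, 0], -2.2], [[50, 240, 0], -2.5], [[57, 270, 0], -2.8], [[62.7, 295.6, 0], -3.19], [[62.7, 295.6, 0], -3.19], [[62.7, 295.6, 0], -3.19]]' > m.json && python3 inch.py m.json; echo '[[[0, 0, 0], 0], [[0, 0, 0], 0]]' > m.json && python3 inch.py m.json; python3 -c "
from h import *
go(.4714,-.1368,.062,25.65)"
```

```text
t: 45.3
ee_pos: [0.4702, -0.1371, 0.1215]
eef_rot: [-179.9, 0.1, 25.4]
ft_force: [0.2, 0.1, -0.3]
opening: 0.0499
grip_force: 0.0
t: 45.5
ee_pos: [0.471, -0.1358, 0.1219]
eef_rot: [-179.9, 0.0, 25.7]
ft_force: [0.1, 0.2, 0.0]
opening: 0.05
grip_force: 0.0
at [ 0.471  -0.1358  0.1219] [-1.7993e+02  5.0000e-02  2.5670e+01] j7 -23.3 op 0.05
dx -0.0001 dy 0.0010 dz 0.0599 turn 0.02
```

```bash
echo '[[[0, 1, 20], 0], [[0, 1, 40], 0], [[0, 1, 55], 0], [[0, 1, 60], 0], [[0, 1, 60], 0], [[0, 1, 60], 0]]' > m.json && python3 inch.py m.json; echo '[[[0, 0, 0], 0], [[0, 0, 0], 0], [[0, 0, 0], 0], [[0, 0, 0], 0]]' > m.json && python3 inch.py m.json 0 60;echo '[[[0, 0, 0], 0.8], [[0, 0, 0], 1.6], [[0, 0, 0], 2.4], [[0, 0, 0], 3.2], [[0, 0, 0], 3.8], [[0, 0, 0], 4.3], [[0, 0, 0], 4.3]]' > m.json && python3 inch.py m.json; python3 -c "
from h import *
print(bot.state()['moment'])"; echo '[[[0, 0, 0], 0.25], [[0, 0, 0], 0.5], [[0, 0, 0], 0.5]]' > m.json && python3 inch.py m.json;python3 -c "
from h import *
go(.4714,-.1368,.062,-22.35);print(bot.state()['moment'],bot.state()['ft_force'])"
```

```text
t: 46.1
ee_pos: [0.4722, -0.1381, 0.063]
eef_rot: [180.0, -0.0, 25.6]
ft_force: [-0.4, -1.1, -0.4]
opening: 0.0497
grip_force: 0.0
t: 46.5
ee_pos: [0.4716, -0.1372, 0.0632]
eef_rot: [-179.8, -0.0, 25.6]
ft_force: [-2.1, 3.5, 7.6]
opening: 0.0132
grip_force: 58.9
t: 47.2
ee_pos: [0.4715, -0.1363, 0.0632]
eef_rot: [-179.8, 0.2, -17.5]
ft_force: [-2.3, 6.8, 12.1]
opening: 0.0127
grip_force: 60.7
[ 1.12305866  0.68617006 -0.13429793]
t: 47.5
ee_pos: [0.4715, -0.1361, 0.0632]
eef_rot: [-179.7, 0.2, -22.4]
ft_force: [-4.0, 6.7, 11.2]
opening: 0.0128
grip_force: 60.6
at [ 0.4715 -0.1361  0.0632] [-179.75    0.18  -22.43] j7 -56.4 op 0.0128
dx 0.0001 dy 0.0007 dz 0.0012 turn -0.08
[ 1.18944686  0.67284662 -0.10511781] [-4.04772441  6.65799573 11.20703239]
```

```bash
echo '[[[0, 0, 0], 0], [[0, 0, 0], 0], [[0, 0, 0], 0]]' > m.json && python3 inch.py m.json 0.05; echo '[[[0, 0, -30], 0], [[0, 0, -60], 0], [[0, 0, -60], 0], [[0, 0, -60], 0]]' > m.json && python3 inch.py m.json; python3 -c "
from h import *
go(.4414,.1628,.122,-6.3)"
```

```text
t: 47.8
ee_pos: [0.4718, -0.1385, 0.0626]
eef_rot: [180.0, -0.0, -22.5]
ft_force: [-0.1, -0.4, 1.2]
opening: 0.0501
grip_force: 0.0
t: 48.2
ee_pos: [0.472, -0.1383, 0.1227]
eef_rot: [-180.0, -0.1, -22.4]
ft_force: [-0.5, 0.3, -0.7]
opening: 0.05
grip_force: 0.0
at [ 0.472  -0.1383  0.1227] [-1.7997e+02 -6.0000e-02 -2.2440e+01] j7 -60.3 op 0.05
dx -0.1432 dy -0.2667 dz 0.0007 turn -16.14
```

```bash
echo '[[[-14.3, -26.7, 0], -0.2], [[-28.6, -53, 0], -0.4], [[-43, -80, 0], -0.6], [[-57, -107, 0], -0.8], [[-72, -133, 0], -1], [[-86, -160, 0], -1.1], [[-100, -187, 0], -1.3], [[-115, -213, 0], -1.4], [[-130, -240, 0], -1.5], [[-143.2, -266.7, 0], -1.61], [[-143.2, -266.7, 0], -1.61], [[-143.2, -266.7, 0], -1.61]]' > m.json && python3 inch.py m.json; echo '[[[0, 0, 0], 0], [[0, 0, 0], 0]]' > m.json && python3 inch.py m.json; python3 -c "
from h import *
go(.4414,.1628,.062,-6.3)"
```

```text
t: 49.4
ee_pos: [0.4404, 0.1628, 0.1216]
eef_rot: [179.9, 0.1, -6.3]
ft_force: [0.8, -0.1, -0.5]
opening: 0.0499
grip_force: 0.0
t: 49.6
ee_pos: [0.441, 0.1615, 0.1223]
eef_rot: [180.0, 0.0, -6.5]
ft_force: [0.5, 0.6, 0.9]
opening: 0.05
grip_force: 0.0
at [0.441  0.1615 0.1223] [ 1.7999e+02  2.0000e-02 -6.5000e+00] j7 -79.6 op 0.05
dx 0.0002 dy -0.0013 dz 0.0603 turn -0.20
```

Scaled: 0.06 m is 60, 0.055 m is 55.

```bash
echo '[[[0, 0, 20], 0], [[0, 0, 40], 0], [[0, 0, 55], 0], [[0, 0, 60], 0], [[0, 0, 60], 0], [[0, 0, 60], 0]]' > m.json && python3 inch.py m.json; echo '[[[0, 0, 0], 0], [[0, 0, 0], 0], [[0, 0, 0], 0], [[0, 0, 0], 0]]' > m.json && python3 inch.py m.json 0 60;echo '[[[0, 0, 0], 0.5], [[0, 0, 0], 1], [[0, 0, 0], 1.6], [[0, 0, 0], 1.6]]' > m.json && python3 inch.py m.json;python3 -c "
from h import *
print(bot.state()['moment'])"; echo '[[[0, 0, 0], 0.25], [[0, 0, 0], 0.25], [[0, 0, 0], 0.25]]' > m.json && python3 inch.py m.json;python3 -c "
from h import *
go(.4714,-.1368,.062,-22.35);print(bot.state()['moment'],bot.state()['ft_force'])
t=bot.camera('top');cv2.imwrite('pics/k3.png',crop(t,200,183,132,100,6))"
```

```text
t: 50.2
ee_pos: [0.4417, 0.1625, 0.0631]
eef_rot: [-180.0, -0.1, -6.4]
ft_force: [-0.9, 0.4, 0.1]
opening: 0.0501
grip_force: 0.0
t: 50.6
ee_pos: [0.4414, 0.1622, 0.0632]
eef_rot: [180.0, -0.0, -6.4]
ft_force: [-1.3, -2.4, 6.2]
opening: 0.0129
grip_force: 59.9
t: 51.0
ee_pos: [0.4415, 0.1625, 0.0632]
eef_rot: [180.0, -0.0, -22.5]
ft_force: [-2.0, -0.1, 7.5]
opening: 0.0131
grip_force: 60.1
[-0.11599867  0.42367476 -0.09011553]
t: 51.3
ee_pos: [0.4416, 0.1626, 0.0632]
eef_rot: [-180.0, -0.0, -24.9]
ft_force: [-1.5, -0.5, 5.5]
opening: 0.0127
grip_force: 60.0
at [0.4416 0.1626 0.0632] [-1.7998e+02 -5.0000e-02 -2.4880e+01] j7 -90.5 op 0.0127
dx 0.1530 dy 0.2590 dz 0.0012 turn -2.53
[-0.17385063  0.25234042 -0.11888787] [-1.49664134 -0.51073461  5.54331577]
```

View pics/k3.png

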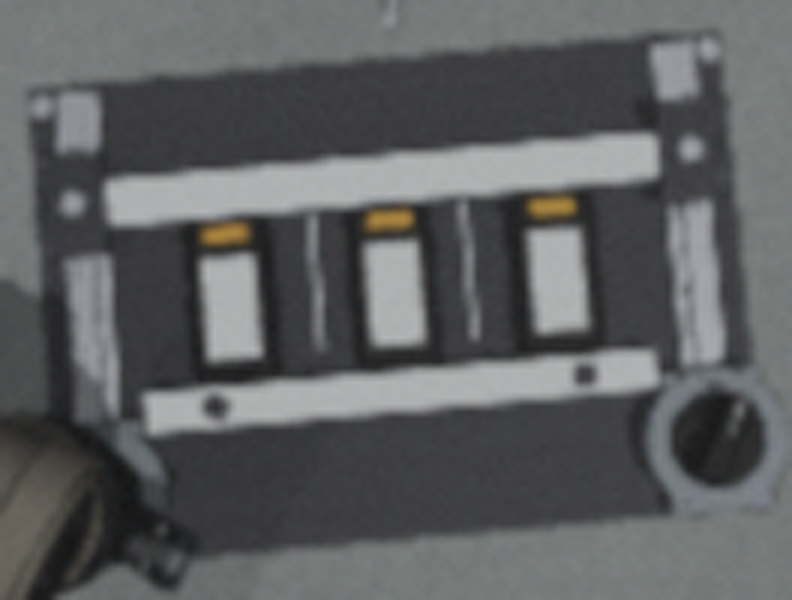

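Left pack has been nudged towards the fence (orange tag now at y=234), with no stiffening yet; I'll carry on by small steps, watching the moment about the knob axis.

```bash
for i in 1 2; do echo '[[[0, 0, 0], 0.25], [[0, 0, 0], 0.25], [[0, 0, 0], 0.25]]' > m.json && python3 inch.py m.json|sed -n 3p;python3 -c "
from h import *
print(bot.state()['moment'])"; done; echo '[[[0, 0, 0], 0], [[0, 0, 0], 0], [[0, 0, 0], 0]]' > m.json && python3 inch.py m.json 0.05; echo '[[[0, 0, -30], 0], [[0, 0, -60], 0], [[0, 0, -60], 0], [[0, 0, -60], 0]]' > m.json && python3 inch.py m.json; python3 -c "
from h import *
go(.4716,-.1375,.122,-22.4)"
```

```text
eef_rot: [-180.0, -0.0, -27.4]
[-0.18578135  0.24486856 -0.09905022]
eef_rot: [-180.0, -0.0, -29.9]
[-0.13219247  0.21761661 -0.1331134 ]
t: 52.25
ee_pos: [0.4411, 0.1632, 0.0624]
eef_rot: [-180.0, 0.0, -29.8]
ft_force: [-0.5, -0.7, -0.5]
opening: 0.0499
grip_force: 0.0
t: 52.65
ee_pos: [0.4413, 0.1634, 0.1227]
eef_rot: [-179.9, 0.0, -29.8]
ft_force: [-0.2, 0.4, -1.2]
opening: 0.0501
grip_force: 0.0
at [0.4413 0.1634 0.1227] [-1.7991e+02  2.0000e-02 -2.9810e+01] j7 -100.5 op 0.0501
dx 0.1759 dy 0.2460 dz 0.0007 turn -7.41
```

```bash
echo '[[[17.6, 24.6, 0], -0.1], [[35, 49, 0], -0.2], [[53, 74, 0], -0.3], [[70, 98, 0], -0.4], [[88, 123, 0], -0.5], [[106, 148, 0], -0.6], [[123, 172, 0], -0.7], [[140, 197, 0], -0.74], [[158, 220, 0], -0.74], [[175.9, 246, 0], -0.74], [[175.9, 246, 0], -0.74], [[175.9, 246, 0], -0.74]]' > m.json && python3 inch.py m.json; echo '[[[0, 0, 0], 0], [[0, 0, 0], 0]]' > m.json && python3 inch.py m.json; python3 -c "
from h import *
go(.4716,-.1375,.062,-22.4)"
```

```text
t: 53.85
ee_pos: [0.4703, -0.1382, 0.1215]
eef_rot: [-180.0, 0.1, -22.6]
ft_force: [-0.2, -0.4, 0.0]
opening: 0.0501
grip_force: 0.0
t: 54.05
ee_pos: [0.4712, -0.1365, 0.1219]
eef_rot: [-180.0, 0.1, -22.3]
ft_force: [1.1, -0.7, 0.1]
opening: 0.0504
grip_force: 0.0
at [ 0.4712 -0.1365  0.1219] [-1.7998e+02  8.0000e-02 -2.2320e+01] j7 -65.1 op 0.0504
dx 0.0008 dy 0.0008 dz 0.0599 turn 0.08
```

Scaled: 0.06 m is 60, 0.055 m is 55.

```bash
echo '[[[0, 1, 20], 0], [[0, 1, 40], 0], [[0, 1, 55], 0], [[0, 1, 60], 0], [[0, 1, 60], 0], [[0, 1, 60], 0]]' > m.json && python3 inch.py m.json >/dev/null; echo '[[[0, 0, 0], 0], [[0, 0, 0], 0], [[0, 0, 0], 0], [[0, 0, 0], 0]]' > m.json && python3 inch.py m.json 0 60|tail -2;  for i in 1 2 3 4; do echo '[[[0, 0, 0], 0.25], [[0, 0, 0], 0.25], [[0, 0, 0], 0.25]]' > m.json && python3 inch.py m.json|sed -n 2,3p;python3 -c "
from h import *
print(bot.state()['moment'])"; done
```

```text
opening: 0.0127
grip_force: 60.1
ee_pos: [0.4724, -0.1365, 0.0633]
eef_rot: [-179.7, 0.0, -24.9]
[ 1.1539181  -0.05359299 -0.11828149]
ee_pos: [0.4724, -0.1365, 0.0633]
eef_rot: [-179.7, 0.0, -27.4]
[ 1.24866877 -0.04365212 -0.09887461]
ee_pos: [0.4724, -0.1365, 0.0633]
eef_rot: [-179.7, 0.1, -29.9]
[ 1.22146071 -0.08663568 -0.12524541]
ee_pos: [0.4724, -0.1364, 0.0633]
eef_rot: [-179.7, 0.1, -32.4]
[ 1.20100589 -0.07289025 -0.116462  ]
```

Picture budget is used up, so I'll measure numerically from here: rectify the clamp in its own frame and read the edges.

```bash
cat >> h.py <<'E'
CL=np.array([.5032-.008*.995-0.0,.0169-.008*.1002,np.radians(5.75)]) # approx clamp origin
def rect(c,z,x0=-.02,x1=.16,y0=-.13,y1=.13,k=2000):
    pts=[(x0,y0),(x1,y0),(x1,y1),(x0,y1)]
    src=np.array([P(c,fr(CL,(*q,z))) for q in pts],np.float32)
    dst=np.array([((q[0]-x0)*k,(q[1]-y0)*k) for q in pts],np.float32)
    return cv2.warpPerspective(c['pixels'],cv2.getPerspectiveTransform(src,dst),(int((x1-x0)*k),int((y1-y0)*k)),flags=cv2.INTER_CUBIC)
def edges(c,z,ya,yb,thr=8,ch=None,x0=-.02,k=2000):
    r=rect(c,z)[int((ya+.13)*k):int((yb+.13)*k)].astype(float)
    p=(r.mean((0,2)) if ch is None else (r[...,0]-r[...,2]).mean(0))
    g=np.gradient(cv2.GaussianBlur(p[None],(0,0),3)[0])*10
    i=[j for j in range(2,len(g)-2) if abs(g[j])>thr and abs(g[j])==abs(g[j-6 if j>5 else 0:j+7]).max()]
    return [(round(1000*(j/k+x0),1),int(g[j])) for j in i]
E
python3 - <<'E'
from h import *
import pickle
t0,_=pickle.load(open('c0.pkl','rb'));t=bot.camera('top')
for n,c in(('start',t0),('now',t)):
  print(n)
  for ya,yb in((.105,.12),(.042,.056),(-.056,-.042)):
    print(ya,edges(c,.045,ya,yb),'fence z38',edges(c,.038,ya,yb)[:2])
for ya,yb in((.07,.09),(-.01,.01),(-.09,-.07)): print('pack',ya,edges(t,.042,ya,yb,3))
E
```

```text
start
0.105 [(-11.5, 82), (8.0, -103), (126.5, 90), (149.5, -81)] fence z38 [(-11.5, 82), (8.0, -102)]
0.042 [(-12.0, 80), (8.0, -100), (22.0, 44), (54.5, -21), (61.0, 37), (68.5, -46), (77.5, 31), (96.5, -35), (126.5, 85), (149.5, -87), (157.5, 16)] fence z38 [(-11.5, 80), (8.5, -100)]
-0.056 [(-11.5, 80), (8.5, -102), (24.5, 42), (56.0, -19), (62.5, 21), (98.5, -43), (126.5, 80), (150.0, -90), (157.5, 13)] fence z38 [(-11.5, 80), (8.5, -101)]
now
0.105 [(-11.5, 66), (1.0, 30), (8.0, -105), (88.0, 97), (113.0, -96), (157.5, 13)] fence z38 [(-11.5, 66), (1.5, 29)]
0.042 [(-12.0, 68), (8.0, -80), (30.5, 13), (88.5, 95), (112.5, -90), (157.5, 15)] fence z38 [(-11.5, 67), (8.5, -80)]
-0.056 [(-11.5, 61), (8.5, -71), (75.0, 10), (88.5, 93), (112.0, -88), (157.5, 13)] fence z38 [(-11.5, 61), (8.5, -71)]
pack 0.07 [(-12.0, 63), (8.5, -80), (19.0, 105), (70.0, -101), (77.0, 59), (83.5, -43), (89.0, 93), (113.0, -95), (157.5, 12)]
pack -0.01 [(-12.0, 75), (8.5, -77), (19.5, 74), (42.5, 27), (70.0, -97), (76.5, 59), (83.5, -39), (89.5, 85), (112.5, -99), (157.5, 8)]
pack -0.09 [(-12.0, 61), (-5.0, -17), (2.0, 19), (9.0, -79), (19.0, 77), (70.0, -75), (77.0, 36), (89.5, 97), (112.5, -91), (158.0, 8)]
```

The bar face is 80 ± 1 mm from the fence at both ends and all three packs sit at the same x. Release, retract, check squareness and the spacer, then hand in.

Scaled: -0.12 m is -120, -0.09 m is -90.

```bash
echo '[[[0, 0, 0], 0], [[0, 0, 0], 0], [[0, 0, 0], 0]]' > m.json && python3 inch.py m.json 0.05; echo '[[[0, 0, -30], 0], [[0, 0, -60], 0], [[0, 0, -90], 0], [[0, 0, -120], 0], [[-50, 0, -120], 0], [[-50, 0, -120], 0], [[-50, 0, -120], 0]]' > m.json && python3 inch.py m.json|tail -3
python3 - <<'E'
from h import *
t=bot.camera('top');s=bot.camera('side')
r=rect(t,.042).astype(int)
for ya,yb in((.05,.105),(-.03,.03),(-.105,-.05)):
    q=r[int((ya+.13)*2000):int((yb+.13)*2000),70:190].mean(2);
    m=(q>(q.min()+q.max())/2).astype(np.uint8);m=cv2.morphologyEx(m,cv2.MORPH_CLOSE,np.ones((9,9),np.uint8))
    c=max(cv2.findContours(m,0,2)[0],key=cv2.contourArea);print(cv2.minAreaRect(c),cv2.contourArea(c))
for ya,yb in((.105,.12),(.042,.056),(-.056,-.042),(-.12,-.105)): print(edges(t,.045,ya,yb,20))
# spacer plate pixels vs predicted corners when hung
o=(.600,-.424,-.1691)
for sx in(-.038,.038):
  for sy in(-.08,.08): 
    u=P(t,fr(o,(-.075+sx,sy,.117)));print('pred corner',u.round(1))
a,b,w,h=385,215,75,55
g=t['pixels'][b:b+h,a:a+w].mean(2);m=(g>112).astype(np.uint8)
print(np.percentile(g,[5,25,50,75,95]))
for row in g[::5,::5].astype(int):print(*row)
E
```

```text
t: 56.6
ee_pos: [0.4707, -0.1393, 0.0625]
eef_rot: [180.0, -0.0, -32.5]
ft_force: [0.2, -0.8, -0.1]
opening: 0.0499
grip_force: 0.0
ft_force: [0.6, -0.1, -0.9]
opening: 0.0501
grip_force: 0.0
((59.0, 59.5), (55.0, 102.0), 90.0) 5382.0
((61.0, 60.0), (54.0, 100.0), 90.0) 4816.0
((61.0, 49.5), (55.0, 100.0), 90.0) 4982.0
[(-11.5, 87), (8.0, -109), (88.0, 95), (113.0, -94)]
[(-11.5, 82), (8.0, -106), (88.5, 95), (112.5, -90)]
[(-11.5, 61), (8.5, -71), (88.5, 92), (112.0, -87)]
[(-11.5, 89), (8.5, -103), (89.0, 85), (112.0, -92)]
pred corner [449.3 256.3]
pred corner [391.4 245.6]
pred corner [452.9 228.9]
pred corner [395.5 218.4]
[ 51.33333333  93.         115.         123.33333333 127.33333333]
123 124 106 55 63 54 30 46 58 108 109 123 123 123 122
78 71 75 90 69 64 61 57 61 97 116 122 124 124 121
80 71 92 113 112 111 107 67 93 55 122 122 121 121 124
80 72 112 97 72 91 68 67 104 41 106 106 109 111 117
79 66 114 98 62 63 101 132 138 27 23 35 109 110 123
78 60 114 113 114 113 96 114 106 46 36 41 112 122 121
126 64 116 117 115 116 69 113 107 84 112 111 109 115 122
126 127 129 125 122 98 92 113 111 45 111 111 111 119 123
127 128 124 125 127 122 124 123 126 124 107 90 101 120 121
122 125 125 123 125 126 127 127 125 125 122 125 121 119 120
124 127 125 127 126 126 125 125 126 123 123 121 122 122 118
```

```bash
python3 -c "
from station import bot
print(bot.job_done())"
```

```text
the job is handed in; nothing more can be done
None
```

I've handed the job in: the spacer hangs on the hook, all three packs are square in their bays, and the bar is closed to about 80 mm from the fence at both ends (camera reading, about ±1 mm); I never felt the knobs stiffen, and the judge gave no verdict.

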